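Load and start the brass tumbler in the bindery

TASK

Load and start the tumbler that polishes brass book fittings: pour the feet out of the steel cup into the open tub and put every clasp lying on the bench in as well. Only when all the brass is in, shut the lid, swing the hasp over until it lies flat on the lid, and last turn the selector four clicks clockwise from its off mark. The cup must end up empty and standing upright back on its cork mat; leave the glue pot, the brush and the weight where they are.

Things in the scene. Friction and masses are not known exactly. Their poses are not given: they have to be found in the camera images.
- tumbler: Bench tumbler, fixed: grey base with an open steel tub, 150 (x) x 180 (y) mm outside, rim 115 mm above the bench, walls 6 mm, tub floor 48 mm above the bench (clear opening 138 x 168 mm, 67 mm deep). Origin: centre of its underside; z up; the hasp is on its -x side (roughly towards the robot), the lid hinge runs along its +x rim (75 mm from the centre, 120 mm up).
- lid (a joint): Lid angle: 0 shut flat on the rim, 1.88 fully open (leaning back 0.31 rad beyond upright, where it starts). It turns freely with a damped hinge: pushed towards the tub past upright (about 1.57) it falls shut by itself in about 2 s.
- lid_edge (a point): Middle of the lid's free edge, 150 mm from the hinge. The lid is an aluminium plate 150 x 180 x 8 mm, its shut top face 124 mm above the bench. A small steel staple (16 mm wide, 13 mm high) stands on it 24 mm from the free edge.
- hasp (a joint): Hasp angle: 0 lying flat over the lid (closed, its stop), 1.57 standing upright, up to 2.3 leaning out away from the lid. Stiff hinge (0.03 N m): it stays wherever it is left, and starts at 1.8 to 2.2.
- hasp_hinge (a point): Middle of the hasp's hinge line (along the tumbler's y), 4 mm outside the -x face, 127.5 mm above the bench. The hasp is a slotted dark steel strap 34 mm wide and 4 mm thick.
- hasp_bar (a point): Centre of the round crossbar at the hasp's free end, 45 mm from the hinge: 10 mm diameter, 36 mm long along the tumbler's y. With the hasp flat it lies about 129 mm above the bench (top at 134 mm).
- dial (a joint): Selector angle in rad, growing clockwise seen from above: 0 at off (where it starts, at its stop), one click every 0.524 (30 degrees), last position 2.618. Springs into the nearest click when let go (about 0.04 N m to leave a click). Six black ticks on a white disc: the long thick one is off, the others follow clockwise.
- dial_grip (a point): On the selector's axis, mid-height of its grip bar, 73 mm above the bench. The black bar is 46 mm long, 14 mm wide, its underside 55 mm and its top 85 mm above the bench, on a 52 mm disc; it lies along this point's x axis, a white pointer line on its -x half. It sits on the tumbler's control box: fixed, grey, 100 x 100 x 45 mm high, centred under this point.
- cup: Plain steel cup, 62 mm high, outside diameter 67 mm at the rim and 54 mm at the foot, wall 3 mm, 120 g. Origin: centre of its underside; z axis up through the mouth. Stands on the cork mat, with five to seven brass feet in it.
- cup_rim (a point): Centre of the cup's mouth, 62 mm above its underside.
- mat: Round cork mat, fixed, 104 mm diameter, 4 mm thick; origin centre of its underside. The cup's home.
- foot0: Brass foot: a squat round bun 19 mm in diameter and 14.5 mm high, 22 g; origin centre of its flat underside, z along its axis. Starts in the cup; may be absent.
- foot1: Brass foot: a squat round bun 19 mm in diameter and 14.5 mm high, 22 g; origin centre of its flat underside, z along its axis. Starts in the cup; may be absent.
- foot2: Brass foot: a squat round bun 19 mm in diameter and 14.5 mm high, 22 g; origin centre of its flat underside, z along its axis. Starts in the cup; may be absent.
- foot3: Brass foot: a squat round bun 19 mm in diameter and 14.5 mm high, 22 g; origin centre of its flat underside, z along its axis. Starts in the cup; may be absent.
- foot4: Brass foot: a squat round bun 19 mm in diameter and 14.5 mm high, 22 g; origin centre of its flat underside, z along its axis. Starts in the cup; may be absent.
- foot5: Brass foot: a squat round bun 19 mm in diameter and 14.5 mm high, 22 g; origin centre of its flat underside, z along its axis. Starts in the cup; may be absent.
- foot6: Brass foot: a squat round bun 19 mm in diameter and 14.5 mm high, 22 g; origin centre of its flat underside, z along its axis. Starts in the cup; may be absent.
- clasp0: Brass clasp: a bar 40 (x) x 16 (y) x 12 (z) mm with an 11 mm stud 4 mm high on top near its -x end, 55 g; origin centre of its underside. Starts flat on the bench; may be absent.
- clasp1: Brass clasp: a bar 40 (x) x 16 (y) x 12 (z) mm with an 11 mm stud 4 mm high on top near its -x end, 55 g; origin centre of its underside. Starts flat on the bench; may be absent.
- clasp2: Brass clasp: a bar 40 (x) x 16 (y) x 12 (z) mm with an 11 mm stud 4 mm high on top near its -x end, 55 g; origin centre of its underside. Starts flat on the bench; may be absent.
- gluepot: Glue jar, 66 mm diameter, 85 mm high; bystander, leave alone. Origin on its underside.
- brush: Brush lying on the bench; bystander, leave alone. Origin on its underside.
- weight: Dark steel press weight with a neck and knob, 64 mm diameter, 70 mm high; bystander, leave alone. Origin on its underside.

How it is judged:
By the outcome, as a careful person would: the job done as asked, in the order asked, and still so for the second after the job is handed in, with the robot touching nothing.
Of foot4, foot5, foot6 only 1 to 3 are there at a start; the rules pass over those that are not, and their reading is None.
Of clasp0, clasp1, clasp2 only 1 to 3 are there at a start; the rules pass over those that are not, and their reading is None.
At some moment in a run one of cup, clasp0, clasp1, clasp2 may be knocked a few centimetres aside while the robot is not near it.
It also fails if it takes over 210 s, if anything falls off the work surface, if the arm or the gripper's body presses on something with over 40 N, if the wrist force passes 120 N, or if a joint passes its speed limit or range.

ROBOT

A 6-joint arm with a two-finger parallel gripper is mounted at the origin on the work surface. World frame = base frame: x ahead of the robot, y to its left, z up, the work surface at z = 0. Lengths are in m, angles in rad, forces in N, time in s.
With the tool pointing down it reaches from about 0.375 to 0.975 m from the base axis. Payload 3.8 kg.
Tool frame: the origin (TCP) lies midway between the tips of the shut fingers; the grasp point (between the pads) lies 19 mm behind it; z points along the fingers, y is the line along which they close (so a half turn about z gives the same grasp; the last joint's range is limited). The gripper opens to 85 mm and grips with 20 to 120 N. Pads are 22 mm wide; open, the fingers measure 114 mm over their backs; the gripper's body (76 mm by 85 mm) begins 54 mm behind the grasp point. The pads swing forward as they close: fully open they stand 13 mm farther back than shut.
Start: joints at [1.148, 0.264, 1.604, -0, 1.274, -0.037], TCP at [0.254, 0.625, 0.231] pointing down, gripper open.
Joint ranges: [-2.63, 2.63], [-0.94, 2.18], [0.31, 2.57], [-1.31, 4.45], [0, 2.66], [-2.55, 2.55]. Speed limits (rad/s): [2.57, 2.57, 3.14, 3.14, 3.14, 3.14].

INTERFACE

Orientations are given as a rotation vector (axis times angle).
In Python, from workcell import bot gives the robot as it stands.
- The arm moves only by the tool servo_tool, never from a script. Its argument "series" is a list of rows, each a list of 7 numbers: the shift along the world's x, y, z in units of 0.15 m (1.0 is 0.15 m), then the turn, a rotation vector about the world's x, y, z in units of 180 degrees (1.0 is 180 degrees), then the closure, from 0 (fully open) to 1 (shut). A call has 1 to 20 rows; each row is the pose to reach, as a shift and turn from the pose commanded when the call began, turning the shorter way round; what a row does not reach only later rows make up. A row lasts 1/10 s, in which the tool goes at most 50 mm and 8.59 degrees, less where a joint would pass 70% of its speed; a pose out of reach is approached as far as the arm can. A call with a number of a shift or a turn outside -1 to 1 is refused whole. A call with a gripper value outside its range is refused whole. The fingers move at their own pace and stop on an object; "newtons" is the grip in N (left out, the last holds). Time passes only in rows, so rows that repeat a pose let the fingers close. It gives the time, the measured TCP pose, the force, the opening and the grip force at its end, in the units of the state.
- bot.read_state(): the state, without advancing time (a new reading comes with each control period).
- bot.read_camera(name): name is "scene" or "top" or "wrist"; returns the picture (400x640x3 uint8, red, green, blue); there is no depth.
- bot.camera_info(name): a dict with "vertical_fov" (degrees; the focal length in pixels is half the picture's height over the tangent of half this angle, whatever the lens; pixels are square), "cx", "cy" (the principal point, pixels), "R" (3x3) and "t" (3): a world point X has camera coordinates R X + t. Camera axes: x right, y down, z forward; pixel columns grow to the right and rows downward; lengths in m; the calibration is good to about 2 mm. A picture is of the moment at which its call begins: read the wrist's pose just before it. camera_info takes no time and is no camera call; for the wrist camera it gives the pose at the moment of the call.
- bot.finish_job(): hands the job in; it is judged then, once.
Trained networks look in the newest picture that a camera, given by its name, has taken for a name from the list of things; names that differ only in an ending like _2 or _b are one class to them, and where a whole thing is asked for, a point or a joint stands for the part that bears it (a point fixed in the world has none). Each returns a list of dicts, best first, with "score" (0 to 1); they miss things now and then, are a little off and sometimes report something else, mostly with a low value. They report only what shows in the picture. A call takes as long as a camera call.
- bot.recognise(target, camera): "box" ([left, top, right, bottom] as shares, 0 to 1, of the picture: columns of its width, rows of its height, round what is visible of it).
- bot.trace(target, camera): "mask" (400x640 bool, what is visible of it) and "box" ([left, top, right, bottom] as shares, 0 to 1, of the picture: columns of its width, rows of its height, round what is visible of it).
- bot.mark_of(target, camera): "at" ([row, column] as shares, 0 to 1, of the picture: columns of its width, rows of its height: a listed point, or the origin of a listed thing).
The state is a dict: "time": time; "q": joint angles; "joint_vel": joint speeds; "joint_torque": joint torques, N m; "tool_pos": TCP position; "tcp_rot": TCP orientation; "wrist_force": force on the tool from outside, world axes, zero at the start; "torque": the same for the moment, N m; "width": opening from 0.0 (shut) to 1.0 (fully open); "grip_force": force on a finger pad.
Only numpy, scipy, OpenCV 4.12 (cv2) and the standard library are available. Lean on these libraries where they do the work, as an engineer would, in place of code of your own. Each camera call takes 0.05 s, during which the arm holds its last target. There are 200 camera calls.

## Working session

There is one attempt and no reset: what is moved stays moved. The work goes in short steps, Python scripts to look and compute and a tool call to move; the robot and the scene stay as the last step left them, time stands still between calls to the robot, and variables do not carry over. Pictures are saved under pics/ and viewed, at most 19 in all, crops included, and the job is handed in when it is done.

Besides the shell and the picture viewer there is one more tool, called as name([rows], argument=value, ...), one row to a line, values as JSON. servo_tool: Moves the arm, as the interface text tells. Shifts and turns lie within -1 to 1; 1 stands for 0.15 m of shift or 180 degrees of turn. Its arguments: {"type":"object","properties":{"series":{"type":"array","items":{"type":"array","items":{"type":"number"}}},"newtons":{"type":"number"}},"required":["series"]}

```bash
ls; mkdir -p pics
python3 - <<'E'
from workcell import bot
import cv2,numpy as np
for n in("top","scene"):
    im=bot.read_camera(n); cv2.imwrite(f"pics/{n}0.png",im[:,:,::-1])
    c=bot.camera_info(n); print(n,c)
    for t in("tumbler","dial_grip","hasp_bar","lid_edge","cup_rim","mat","clasp0","gluepot","brush","weight"):
        print(t,[(round(d["score"],2),round(d["at"][1]*640),round(d["at"][0]*400)) for d in bot.mark_of(t,n)[:4]])
E
```

```text
pics
top {'vertical_fov': 47.43856997708697, 'cx': 315.67015836883417, 'cy': 204.17808189971024, 'R': array([[ 0.01505498, -0.99987634, -0.00454525],
       [-0.99230749, -0.01438207, -0.12295933],
       [ 0.12287875,  0.00636143, -0.9924013 ]]), 't': array([-0.0092195 ,  0.49210796,  1.35719234])}
tumbler [(0.87, 326, 192)]
dial_grip [(0.65, 223, 220)]
hasp_bar [(0.64, 323, 214)]
lid_edge [(0.82, 329, 128)]
cup_rim [(0.65, 409, 217)]
mat [(0.77, 407, 220)]
clasp0 [(0.6, 398, 171), (0.54, 233, 164)]
gluepot [(0.84, 444, 150)]
brush [(0.8, 183, 269)]
weight [(0.79, 422, 269)]
scene {'vertical_fov': 49.10511383287468, 'cx': 319.99118459946146, 'cy': 194.1758680412772, 'R': array([[ 0.76220509,  0.6469379 , -0.02268815],
       [ 0.33622979, -0.42560034, -0.8401273 ],
       [-0.55316628,  0.63272087, -0.54191454]]), 't': array([-0.36200756, -0.07130584,  1.43809985])}
tumbler [(0.66, 332, 242), (0.32, 371, 163)]
dial_grip [(0.61, 367, 163)]
hasp_bar [(0.68, 305, 175)]
lid_edge [(0.91, 372, 175)]
cup_rim [(0.56, 229, 258)]
mat [(0.89, 233, 281)]
clasp0 [(0.68, 287, 307), (0.5, 417, 206)]
gluepot [(0.93, 256, 369)]
brush [(0.72, 354, 150), (0.4, 230, 276)]
weight [(0.77, 180, 266)]
```

View pics/top0.png

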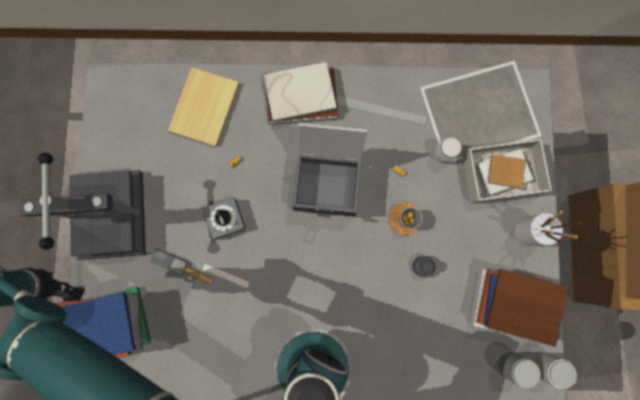

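View pics/scene0.png

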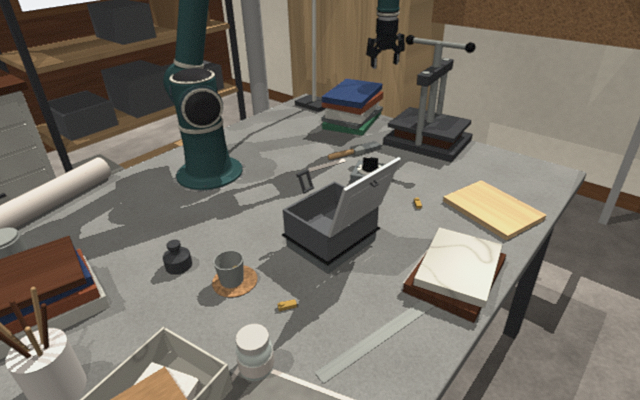

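The top view shows two clasps, near (398,171) and (236,161). The cup on its mat is near (408,217), the open tub near (327,185) and the dial near (223,217). The scene view agrees with this: clasps near (287,305) and (418,203), hasp leaning out at (305,180).

```bash
cat > h.py <<'E'
from workcell import bot
import cv2,numpy as np
from scipy.spatial.transform import Rotation as Ro
def K(c): 
    f=200/np.tan(np.radians(c["vertical_fov"])/2); return np.array([[f,0,c["cx"]],[0,f,c["cy"]],[0,0,1]])
def ray(c,px):
    d=c["R"].T@np.linalg.solve(K(c),[px[0],px[1],1.]); return -c["R"].T@c["t"],d
def plane(c,px,z):
    o,d=ray(c,px); return o+d*(z-o[2])/d[2]
def proj(c,X):
    p=K(c)@(c["R"]@np.asarray(X,float)+c["t"]); return p[:2]/p[2]
def tri(obs):
    A=np.zeros((3,3));b=np.zeros(3)
    for c,px in obs:
        o,d=ray(c,px);d/=np.linalg.norm(d);P=np.eye(3)-d@d*0-np.outer(d,d);A+=P;b+=P@o
    return np.linalg.solve(A,b)
def marks(t,n): return [(d["score"],(d["at"][1]*640,d["at"][0]*400)) for d in bot.mark_of(t,n)]
def maskrect(t,n,c,z):
    """oriented rectangle(s) of mask, back-projected to height z"""
    out=[]
    for d in bot.trace(t,n):
        ys,xs=np.nonzero(d["mask"])
        if len(xs)<8: continue
        P=np.array([plane(c,(x,y),z)[:2] for x,y in zip(xs,ys)])
        m=P.mean(0); w,v=np.linalg.eigh(np.cov((P-m).T)); out.append((d["score"],m.round(4),np.degrees(np.arctan2(v[1,1],v[0,1])).round(1),(np.sqrt(w)*3.46).round(3)))
    return out
def st():
    s=bot.read_state(); print("t",round(s["time"],2),"pos",np.round(s["tool_pos"],4),"rot",np.round(s["tcp_rot"],3),"q",np.round(s["q"],3),"F",np.round(s["wrist_force"],1),"w",round(s["width"],3),"g",round(s["grip_force"],1)); return s
E
python3 - <<'E'
from h import *
st(); ct,cs,cw=[bot.camera_info(n) for n in("top","scene","wrist")]
for n in("top","scene"): bot.read_camera(n)
Z=dict(tumbler=0,dial_grip=.073,cup_rim=.066,cup=.004,mat=0,hasp_hinge=.1275)
for t in("tumbler","dial_grip","hasp_bar","hasp_hinge","lid_edge","cup_rim","mat","gluepot","weight"):
    a=marks(t,"top");b=marks(t,"scene")
    if a: print(t,"tri",tri([(ct,a[0][1]),(cs,b[0][1])]).round(4) if b else None,"top@z",plane(ct,a[0][1],Z[t]).round(4) if t in Z else "")
print(maskrect("clasp0","top",ct,.012)); print(maskrect("clasp0","scene",cs,.006))
print("dial",maskrect("dial","top",ct,.085)); print("brush",maskrect("brush","top",ct,.01))
for d in bot.trace("tumbler","top")[:1]:
    c,_=cv2.findContours(d["mask"].astype(np.uint8),0,2); print([ (round(x),round(y)) for x,y in cv2.boxPoints(cv2.minAreaRect(max(c,key=len)))])
s=bot.read_state(); print("Rtool",Ro.from_rotvec(s["tcp_rot"]).as_matrix().round(2)); print("wristcam",(-cw["R"].T@cw["t"]).round(3),cw["R"].round(2),cw["vertical_fov"])
im=cv2.imread("pics/top0.png"); cv2.imwrite("pics/crop1.png",cv2.resize(im[115:285,140:460],None,fx=2.5,fy=2.5,interpolation=cv2.INTER_CUBIC))
E
```

```text
t 1.1 pos [0.254  0.6254 0.2313] rot [0.602 3.083 0.   ] q [ 1.148  0.264  1.604  0.     1.274 -0.037] F [ 0.5  0.4 -0.3] w 1.002 g 0.0
tumbler tri [ 0.5463 -0.0315 -0.0006] top@z [ 0.5476 -0.0301  0.    ]
dial_grip tri [0.4463 0.2702 0.0745] top@z [0.4458 0.2699 0.073 ]
hasp_bar tri [ 0.4507 -0.0259  0.1633] top@z 
lid_edge tri [ 0.6656 -0.0409  0.2564] top@z 
cup_rim tri [ 0.4502 -0.2796  0.0651] top@z [ 0.4526 -0.276   0.066 ]
mat tri [ 0.4562 -0.2796  0.01  ] top@z [ 0.4593 -0.2788  0.    ]
weight tri [ 0.3122 -0.3334 -0.0118] top@z 
[(0.59, array([ 0.6046, -0.2571]), np.float64(55.7), array([0.015, 0.035])), (0.52, array([0.6254, 0.2541]), np.float64(132.7), array([0.018, 0.038]))]
[(0.54, array([ 0.6013, -0.2617]), np.float64(55.7), array([0.023, 0.038])), (0.48, array([0.6215, 0.254 ]), np.float64(128.8), array([0.018, 0.05 ]))]
dial [(0.5, array([0.4431, 0.2701]), np.float64(62.5), array([0.041, 0.045])), (0.43, array([ 0.4495, -0.2808]), np.float64(124.7), array([0.065, 0.066]))]
brush [(0.88, array([0.2997, 0.4177]), np.float64(67.1), array([0.037, 0.185]))]
[(288, 214), (298, 122), (367, 129), (356, 221)]
Rtool [[-0.93  0.38 -0.  ]
 [ 0.38  0.93 -0.  ]
 [ 0.   -0.   -1.  ]]
wristcam [0.192 0.649 0.375] [[ 0.38  0.93  0.  ]
 [ 0.89 -0.36  0.27]
 [ 0.25 -0.1  -0.96]] 58.73330885286193
```

View pics/crop1.png

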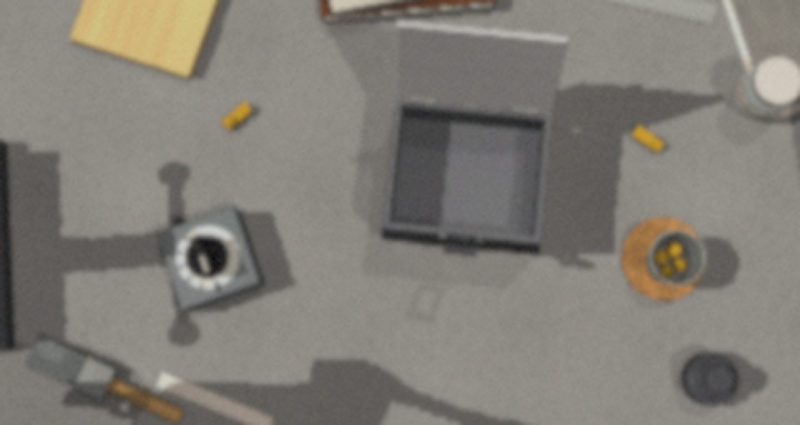

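Two clasps are present, and the tumbler's yaw is about -4°. I'm moving to a hover over the left clasp.

servo_tool([
  [0.2,-0.9,0,0,0,0,0],
  [0.2,-0.9,0,0,0,0,0],
  [0.2,-0.9,0,0,0,0,0],
  [0.2,-0.9,0,0,0,0,0],
])

```text
time: 2.75
tool_pos: [0.2845, 0.4862, 0.2309]
tcp_rot: [0.607, 3.082, -0.004]
wrist_force: [0.5, 0.3, 0.3]
width: 1.005
grip_force: 0.0
```

servo_tool([
  [1,-0.8,0,0,0,-0.14,0],
  [1,-0.8,0,0,0,-0.14,0],
  [1,-0.8,0,0,0,-0.14,0],
  [1,-0.8,0,0,0,-0.14,0],
  [1,-0.8,0,0,0,-0.14,0],
])

```text
time: 3.25
tool_pos: [0.438, 0.3681, 0.2317]
tcp_rot: [1.267, 2.872, 0.001]
wrist_force: [0.4, 0.7, 0.2]
width: 1.001
grip_force: 0.0
```

servo_tool([
  [1,-0.75,-0.5,0,0,0,0],
  [1,-0.75,-0.5,0,0,0,0],
  [1,-0.75,-0.5,0,0,0,0],
  [1,-0.75,-0.5,0,0,0,0],
  [1,-0.75,-0.5,0,0,0,0],
  [1,-0.75,-0.5,0,0,0,0],
])

```text
time: 3.85
tool_pos: [0.5841, 0.2579, 0.1551]
tcp_rot: [-1.262, -2.875, 0.001]
wrist_force: [-0.9, 0.0, -0.2]
width: 0.999
grip_force: 0.0
```

```bash
cat >> h.py <<'E'
def look(t,z,save=None):
    s=st(); c=bot.camera_info("wrist"); im=bot.read_camera("wrist")
    if save: cv2.imwrite(save,im[:,:,::-1])
    print("marks",[(round(a,2),plane(c,p,0).round(4)[:2]) for a,p in marks(t,"wrist")])
    for r in maskrect(t,"wrist",c,z): print(r)
    R=Ro.from_rotvec(s["tcp_rot"]).as_matrix(); print("tool y deg",np.degrees(np.arctan2(R[1,1],R[0,1])).round(1)); return c
E
python3 -c "
from h import *
look('clasp0',.010,'pics/w1.png')"
```

```text
t 3.85 pos [0.5841 0.2579 0.1551] rot [-1.262e+00 -2.875e+00  1.000e-03] q [ 3.760e-01  2.530e-01  1.762e+00  1.000e-03  1.128e+00 -3.670e-01] F [-0.9  0.  -0.2] w 0.999 g 0.0
marks [(0.8, array([0.6251, 0.2542]))]
(0.71, array([0.6243, 0.2552]), np.float64(132.5), array([0.017, 0.041]))
tool y deg 42.6
```

View pics/w1.png

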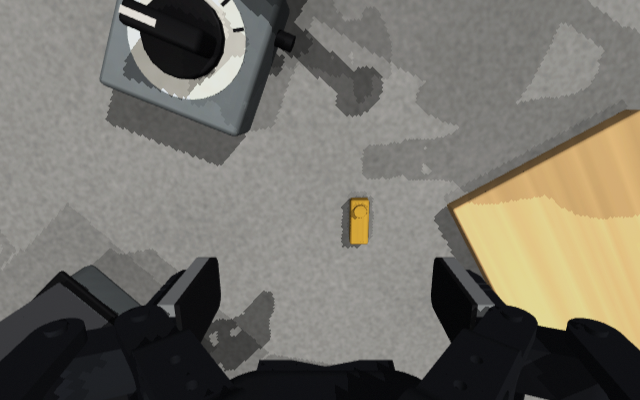

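The wrist view shows the clasp at (359,221), aligned with the tool and clear of everything else. The dial is at the upper left. Next I'm grasping the clasp.

servo_tool([
  [0.27,-0.02,-0.5,0,0,0,0],
  [0.27,-0.02,-0.5,0,0,0,0],
  [0.27,-0.02,-0.8,0,0,0,0],
  [0.27,-0.02,-1,0,0,0,0],
  [0.27,-0.02,-1,0,0,0,0],
  [0.27,-0.02,-1,0,0,0,0],
  [0.27,-0.02,-1,0,0,0,1],
  [0.27,-0.02,-1,0,0,0,1],
  [0.27,-0.02,-1,0,0,0,1],
  [0.27,-0.02,-1,0,0,0,1],
  [0.27,-0.02,-1,0,0,0,1],
  [0.27,-0.02,-1,0,0,0,1],
  [0.27,-0.02,-1,0,0,0,1],
  [0.27,-0.02,-1,0,0,0,1],
  [0.27,-0.02,-1,0,0,0,1],
  [0.27,-0.02,-1,0,0,0,1],
], newtons=40)

```text
time: 5.6
tool_pos: [0.6251, 0.255, 0.0073]
tcp_rot: [1.26, 2.877, 0.001]
wrist_force: [-0.7, -0.3, 5.5]
width: 0.169
grip_force: 39.8
```

servo_tool([
  [0,0,0.6,0,0,0,1],
  [0,0,1,0,0,0,1],
  [-0.3,0,1,0,0,0,1],
  [-0.6,0,1,0,0,0,1],
  [-0.6,-0.3,1,0,0,0,1],
  [-0.6,-0.6,1,0,0,0,1],
  [-0.6,-1,1,0,0,0,1],
  [-0.6,-1,1,0,0,0,1],
])

```text
time: 6.4
tool_pos: [0.5335, 0.1009, 0.1558]
tcp_rot: [-1.265, -2.876, 0.004]
wrist_force: [0.1, -0.1, -0.7]
width: 0.166
grip_force: 39.3
```

servo_tool([
  [0,-0.3,0,0,0,0.1,1],
  [0,-0.6,0,0,0,0.2,1],
  [0,-0.8,0,0,0,0.25,1],
  [0,-0.8,-0.4,0,0,0.25,1],
  [0,-0.8,-0.4,0,0,0.25,1],
  [0,-0.8,-0.4,0,0,0.25,1],
  [0,-0.8,-0.4,0,0,0.25,1],
  [0,-0.8,-0.4,0,0,0.25,0.6],
  [0,-0.8,-0.4,0,0,0.25,0.6],
  [0,-0.8,-0.4,0,0,0.25,0.6],
  [0,-0.8,-0.4,0,0,0.25,0.6],
  [0,-0.8,0,0,0,0.25,0.6],
  [0,-0.8,0.4,0,0,0.25,0.6],
  [0,-0.8,0.4,0,0,0.25,0.4],
])

```text
time: 7.8
tool_pos: [0.5374, -0.0153, 0.2222]
tcp_rot: [0.063, 3.132, -0.001]
wrist_force: [0.3, -0.7, 0.6]
width: 0.552
grip_force: 0.0
```

servo_tool([
  [0,-0.3,0,0,0,-0.04,0.2],
  [0,-0.6,0,0,0,-0.08,0],
  [0,-0.9,0,0,0,-0.12,0],
  [0,-1,0,0,0,-0.16,0],
  [0,-1,0,0,0,-0.36,0],
  [0,-1,0,0,0,-0.36,0],
  [0,-1,0,0,0,-0.36,0],
  [0,-1,0,0,0,-0.36,0],
])

```text
time: 8.6
tool_pos: [0.5345, -0.1653, 0.2165]
tcp_rot: [1.708, 2.636, 0.0]
wrist_force: [-0.7, 0.8, -0.4]
width: 1.001
grip_force: 0.0
```

servo_tool([
  [0.1,-0.3,-0.2,0,0,-0.32,0],
  [0.2,-0.6,-0.45,0,0,-0.32,0],
  [0.2,-0.6,-0.45,0,0,-0.32,0],
  [0.2,-0.6,-0.45,0,0,-0.32,0],
  [0.2,-0.6,-0.45,0,0,-0.32,0],
  [0.2,-0.6,-0.45,0,0,-0.32,0],
  [0.2,-0.6,-0.45,0,0,-0.32,0],
  [0.2,-0.6,-0.45,0,0,-0.32,0],
  [0.2,-0.6,-0.45,0,0,-0.32,0],
])

```text
time: 9.5
tool_pos: [0.5646, -0.2551, 0.1489]
tcp_rot: [2.76, 1.5, 0.0]
wrist_force: [-1.3, 0.1, -0.8]
width: 1.004
grip_force: 0.0
```

```bash
python3 -c "
from h import *
look('clasp0',.010)
for n in ['cup_rim','cup','gluepot']:
  c=bot.camera_info('wrist');print(n,[(a,plane(c,p,.066 if n=='cup_rim' else 0)[:2].round(4)) for a,p in marks(n,'wrist')])
bot.read_camera('top');print(maskrect('clasp0','top',bot.camera_info('top'),.01),[(a,plane(bot.camera_info('top'),p,.066).round(4)) for a,p in marks('cup_rim','top')])"
```

```text
t 9.5 pos [ 0.5646 -0.2551  0.1489] rot [2.76 1.5  0.  ] q [-0.465  0.223  1.812 -0.     1.107  0.11 ] F [-1.3  0.1 -0.8] w 1.004 g 0.0
marks [(0.8, array([ 0.6054, -0.2649]))]
(0.63, array([ 0.6034, -0.2609]), np.float64(57.0), array([0.017, 0.04 ]))
(0.51, array([ 0.4386, -0.3019]), np.float64(108.8), array([0.011, 0.018]))
tool y deg -32.9
cup_rim [(0.97, array([ 0.4479, -0.284 ]))]
cup [(0.8, array([ 0.4481, -0.2872]))]
gluepot [(0.71, array([ 0.6586, -0.4022]))]
[(0.47, array([ 0.5459, -0.0146]), np.float64(179.8), array([0.015, 0.039]))] [(0.39, array([0.4408, 0.2689, 0.066 ]))]
```

servo_tool([
  [0.26,-0.045,-0.4,0,0,0,0],
  [0.26,-0.045,-0.6,0,0,0,0],
  [0.26,-0.045,-0.8,0,0,0,0],
  [0.26,-0.045,-0.95,0,0,0,0],
  [0.26,-0.045,-0.95,0,0,0,0],
  [0.26,-0.045,-0.95,0,0,0,0],
  [0.26,-0.045,-0.95,0,0,0,1],
  [0.26,-0.045,-0.95,0,0,0,1],
  [0.26,-0.045,-0.95,0,0,0,1],
  [0.26,-0.045,-0.95,0,0,0,1],
  [0.26,-0.045,-0.95,0,0,0,1],
  [0.26,-0.045,-0.95,0,0,0,1],
  [0.26,-0.045,-0.95,0,0,0,1],
  [0.26,-0.045,-0.95,0,0,0,1],
  [0.26,-0.045,-0.95,0,0,0,1],
], newtons=40)

```text
time: 11.45
tool_pos: [0.604, -0.2622, 0.0072]
tcp_rot: [2.761, 1.497, 0.001]
wrist_force: [-0.6, 1.2, 5.2]
width: 0.17
grip_force: 40.0
```

servo_tool([
  [0,0,0.6,0,0,0,1],
  [0,0,1,0,0,0,1],
  [-0.25,0,1,0,0,0,1],
  [-0.45,0.1,1,0,0,0,1],
  [-0.45,0.4,1,0,0,-0.1,1],
  [-0.45,0.7,1,0,0,-0.2,1],
  [-0.45,0.9,1,0,0,-0.3,1],
  [-0.45,0.9,1,0,0,-0.3,1],
  [-0.45,0.9,1,0,0,-0.3,1],
  [-0.45,0.9,1,0,0,-0.3,1],
])

```text
time: 12.45
tool_pos: [0.5355, -0.1262, 0.1556]
tcp_rot: [-3.138, -0.143, 0.002]
wrist_force: [-0.2, -0.3, 0.2]
width: 0.164
grip_force: 39.4
```

servo_tool([
  [0,0.3,0,0,0,0,1],
  [0,0.5,0,0,0,0,1],
  [0,0.5,-0.4,0,0,0,1],
  [0,0.5,-0.4,0,0,0,1],
  [0,0.5,-0.4,0,0,0,1],
  [0,0.5,-0.4,0,0,0,0.6],
  [0,0.5,-0.4,0,0,0,0.6],
  [0,0.5,-0.4,0,0,0,0.6],
  [0,0.5,-0.4,0,0,0,0.6],
  [0,0.5,0,0,0,0,0.6],
  [0,0.5,0.6,0,0,0,0.4],
  [0,0.5,1,0,0,0,0],
])

```text
time: 13.65
tool_pos: [0.5356, -0.0519, 0.2482]
tcp_rot: [-3.138, -0.151, 0.0]
wrist_force: [-0.2, -0.3, -0.2]
width: 0.723
grip_force: 0.0
```

```bash
cat >> h.py <<'E'
def Rt(psi,alpha,roll=0):
    """tool heading psi, pitch alpha below horizontal (deg), camera up, roll about tool z"""
    p,a=np.radians([psi,alpha]); z=np.array([np.cos(a)*np.cos(p),np.cos(a)*np.sin(p),-np.sin(a)]); y=np.array([np.sin(p),-np.cos(p),0]); R=np.c_[np.cross(y,z),y,z]
    return R@Ro.from_euler("z",roll,degrees=True).as_matrix()
def delta(P,R):
    s=bot.read_state(); d=(np.asarray(P)-s["tool_pos"])/.15; r=(Ro.from_matrix(R)*Ro.from_rotvec(s["tcp_rot"]).inv()).as_rotvec()/np.pi
    print("row",d.round(3).tolist()+r.round(4).tolist(),"rows>=",round(max(np.linalg.norm(d)*3,np.linalg.norm(r)*180/8.59),1))
E
python3 -c "
from h import *
st(); delta((.42,-.15,.30),Rt(-25,45))"
```

```text
t 13.65 pos [ 0.5356 -0.0519  0.2482] rot [-3.138 -0.151  0.   ] q [-0.143 -0.006  1.875  0.     1.272  1.331] F [-0.2 -0.3 -0.2] w 0.723 g 0.0
row [-0.771, -0.654, 0.345, -0.0428, -0.2492, -0.1607] rows>= 6.3
```

servo_tool([
  [-0.77,-0.65,0.35,-0.04,-0.25,-0.16,0],
  [-0.77,-0.65,0.35,-0.04,-0.25,-0.16,0],
  [-0.77,-0.65,0.35,-0.04,-0.25,-0.16,0],
  [-0.77,-0.65,0.35,-0.04,-0.25,-0.16,0],
  [-0.77,-0.65,0.35,-0.04,-0.25,-0.16,0],
  [-0.77,-0.65,0.35,-0.04,-0.25,-0.16,0],
  [-0.77,-0.65,0.35,-0.04,-0.25,-0.16,0],
  [-0.77,-0.65,0.35,-0.04,-0.25,-0.16,0],
  [-0.77,-0.65,0.35,-0.04,-0.25,-0.16,0],
])

```text
time: 14.55
tool_pos: [0.4206, -0.1493, 0.2999]
tcp_rot: [2.699, -0.594, 1.124]
wrist_force: [1.3, -0.4, 0.3]
width: 1.0
grip_force: 0.0
```

Run:
```python
from h import *
from scipy.optimize import least_squares
s=st(); c=bot.camera_info("wrist"); im=bot.read_camera("wrist"); cv2.imwrite("pics/w2.png",im[:,:,::-1])
for n,z in(("cup_rim",.066),("cup",.004),("mat",0),("weight",0)): print(n,[(round(a,2),plane(c,p,z)[:2].round(4)) for a,p in marks(n,"wrist")])
D=[([1.148,.264,1.604,0,1.274],[.254,.6254,.2313]),([.376,.253,1.762,0,1.128],[.5841,.2579,.1551]),([-.465,.223,1.812,0,1.107],[.5646,-.2551,.1489]),([-.143,-.006,1.875,0,1.272],[.5356,-.0519,.2482]),(s["q"][:5],s["tool_pos"])]
def fk(q,p):
    h,L1,L2,L3,o,r0=p; a=q[1];b=a+q[2];g=b+q[4]
    r=r0+L1*np.sin(a)+L2*np.sin(b)+L3*np.sin(g); z=h+L1*np.cos(a)+L2*np.cos(b)+L3*np.cos(g)
    return np.array([r*np.cos(q[0])-o*np.sin(q[0]),r*np.sin(q[0])+o*np.cos(q[0]),z])
f=least_squares(lambda p:np.concatenate([fk(q,p)-x for q,x in D]+[[.02*p[5]]]),[.2,.52,.56,.28,.025,0])
print(f.x.round(4),np.abs(f.fun).max(), "z dir",Ro.from_rotvec(s["tcp_rot"]).as_matrix()[:,2].round(3))
```

```text
t 14.55 pos [ 0.4206 -0.1493  0.2999] rot [ 2.699 -0.594  1.124] q [-0.364 -0.785  2.475 -0.068  0.666  1.675] F [ 1.3 -0.4  0.3] w 1.0 g 0.0
cup_rim [(0.71, array([ 0.4478, -0.2828]))]
cup [(0.92, array([ 0.4453, -0.2844])), (0.47, array([1.0517, 0.0668]))]
mat []
weight [(0.35, array([ 0.4473, -0.2876]))]
[ 0.2515  0.5132  0.566   0.3499  0.0222 -0.0006] 0.011005621502574725 z dir [ 0.646 -0.291 -0.705]
```

View pics/w2.png

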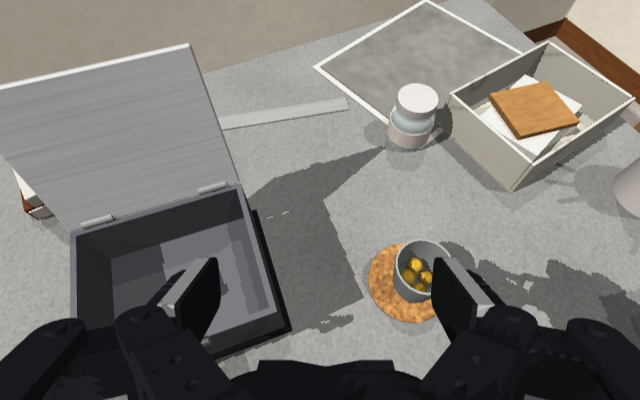

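The wrist view shows the cup at (420,268) on its mat with the feet inside, and the lid is open. A long wrist makes a radial side grasp tight, so I'll check a tangential one with a kinematic model.

```bash
cat >> h.py <<'E'
from scipy.optimize import least_squares
h0,L1,L2,L3,o0=.2515,.5132,.566,.3499,.0222
C6=[0.0]
def FK(q):
    R1=Ro.from_euler("z",q[0]);b=q[1]+q[2]
    R=R1*Ro.from_euler("y",b)*Ro.from_euler("z",q[3])*Ro.from_euler("y",q[4])*Ro.from_euler("z",q[5]+C6[0])
    w=R1.apply([L1*np.sin(q[1])+L2*np.sin(b),o0,h0+L1*np.cos(q[1])+L2*np.cos(b)])
    return w+R.apply([0,0,L3]),R
LO=np.array([-2.63,-.94,.31,-1.31,0,-2.55]);HI=np.array([2.63,2.18,2.57,4.45,2.66,2.55])
def IK(P,R,q0):
    f=lambda q:np.r_[(FK(q)[0]-P)*5,(FK(q)[1].inv()*Ro.from_matrix(R)).as_rotvec()]
    s=least_squares(f,np.clip(q0,LO+.01,HI-.01),bounds=(LO,HI)); return s.x.round(2),round(float(np.abs(s.fun).max()),4)
E
python3 - <<'E'
from h import *
s=st();q=np.array(s["q"])
for q_,r in(([1.148,.264,1.604,0,1.274,-.037],[.602,3.083,0]),(q,s["tcp_rot"])):
    R=FK(q_)[1]; print((R.inv()*Ro.from_rotvec(r)).as_rotvec().round(3), FK(q_)[0].round(3))
C6[0]=(FK([1.148,.264,1.604,0,1.274,-.037])[1].inv()*Ro.from_rotvec([.602,3.083,0])).as_rotvec()[2]
cup=np.array([.448,-.283,.042])
for psi in(60,75,90):
  for al in(25,35):
    for flip in(0,180):
      R=Rt(psi,al,flip); P=cup+.026*R[:,2]; best=min((IK(P,R,[-.9,.5,1.9,a,1.4,b]) for a in(.5,2) for b in(-1.5,1.5)),key=lambda t:t[1])
      print(psi,al,flip,best)
for psi in(45,75,90):
  for be in(5,20):
   for flip in(0,180):
    for roll in(-150,-120,0,120,150):
      R=Rt(psi,be,flip+roll); P=np.array([.548,-.04,.24])+.026*R[:,2]
      best=min((IK(P,R,[-.9,.5,1.9,a,1.4,b]) for a in(.5,2) for b in(-1.5,1.5)),key=lambda t:t[1]); 
      if best[1]<.03: print("pour",psi,be,flip,roll,best)
E
```

```text
t 14.8 pos [ 0.421  -0.1498  0.2996] rot [ 2.7   -0.595  1.122] q [-0.365 -0.782  2.474 -0.068  0.665  1.676] F [-0.1 -0.9 -0.2] w 0.998 g 0.0
[-0.000e+00 -1.000e-03  1.571e+00] [0.257 0.625 0.231]
[0.    0.    1.571] [ 0.421 -0.153  0.3  ]
60 25 0 (array([-1.1 ,  0.66,  1.92,  0.87,  1.47, -1.1 ]), 0.0)
60 25 180 (array([-1.1 ,  0.66,  1.92,  0.87,  1.47,  2.04]), 0.0)
60 35 0 (array([-1.06,  0.56,  1.96,  0.81,  1.35, -1.03]), 0.0)
60 35 180 (array([-1.06,  0.56,  1.96,  0.81,  1.35,  2.11]), 0.0)
75 25 0 (array([-1.02,  0.73,  1.78,  0.72,  1.6 , -1.13]), 0.0)
75 25 180 (array([-1.02,  0.73,  1.78,  0.72,  1.6 ,  2.02]), 0.0)
75 35 0 (array([-0.99,  0.63,  1.83,  0.66,  1.47, -1.08]), 0.0)
75 35 180 (array([-0.99,  0.63,  1.83,  0.66,  1.47,  2.06]), 0.0)
90 25 0 (array([-0.94,  0.79,  1.65,  0.57,  1.72, -1.18]), 0.0)
90 25 180 (array([-0.94,  0.79,  1.65,  0.57,  1.72,  1.96]), 0.0)
90 35 0 (array([-0.92,  0.69,  1.71,  0.52,  1.58, -1.15]), 0.0)
90 35 180 (array([-0.92,  0.69,  1.71,  0.52,  1.58,  1.99]), 0.0)
pour 45 5 0 0 (array([-0.75,  0.24,  2.35,  1.55,  1.48, -1.02]), 0
[... 2808 characters left out ...]
.03,  1.9 , -2.  ]), 0.0)
pour 90 5 180 150 (array([-0.62,  0.56,  1.84,  1.03,  1.9 , -1.47]), 0.0)
pour 90 20 0 0 (array([-0.6 ,  0.43,  1.84,  0.91,  1.75, -0.87]), 0.0)
pour 90 20 0 120 (array([-0.6 ,  0.43,  1.84,  0.91,  1.75,  1.22]), 0.0)
pour 90 20 0 150 (array([-0.6 ,  0.43,  1.84,  0.91,  1.75,  1.74]), 0.0)
pour 90 20 180 -150 (array([-0.6 ,  0.43,  1.84,  0.91,  1.75, -0.35]), 0.0)
pour 90 20 180 -120 (array([-0.6 ,  0.43,  1.84,  0.91,  1.75,  0.17]), 0.0)
pour 90 20 180 0 (array([-0.6 ,  0.43,  1.84,  0.91,  1.75,  2.27]), 0.0)
pour 90 20 180 120 (array([-0.6 ,  0.43,  1.84,  0.91,  1.75, -1.92]), 0.0)
pour 90 20 180 150 (array([-0.6 ,  0.43,  1.84,  0.91,  1.75, -1.4 ]), 0.0)
```

```bash
cat >> h.py <<'E'
from scipy.spatial.transform import Slerp
C6[0]=np.pi/2
def path(P,R,n=8):
    """IK continuity along the straight interpolation from the present pose"""
    s=bot.read_state(); q=np.array(s["q"]); sl=Slerp([0,1],Ro.concatenate([Ro.from_rotvec(s["tcp_rot"]),Ro.from_matrix(R)]))
    for u in np.linspace(0,1,n+1)[1:]:
        p=s["tool_pos"]+u*(np.asarray(P)-s["tool_pos"]); q,e=IK(p,sl(u).as_matrix(),q); print(u.round(2),p.round(3),q,e)
E
python3 - <<'E'
from h import *
R=Rt(80,30); cup=np.array([.448,-.283,.042]); P=cup+(.026-.15)*R[:,2]+[0,0,.12]; print(P, R.round(3).tolist())
path(P,R); delta(P,R)
c=bot.camera_info("top"); print("pens",plane(c,(547,230),.1), "gluepot",plane(c,(451,148),.085),"weight",plane(c,(425,265),.07))
E
```

```text
[ 0.42935242 -0.3887557   0.224     ] [[0.087, 0.985, 0.15], [0.492, -0.174, 0.853], [0.866, 0.0, -0.5]]
0.12 [ 0.422 -0.18   0.29 ] [-0.77 -0.72  2.48  0.63  0.77  0.69] 0.0
0.25 [ 0.423 -0.21   0.281] [-1.03 -0.52  2.42  0.91  1.01  0.12] 0.0
0.38 [ 0.424 -0.239  0.271] [-1.15 -0.29  2.32  0.96  1.21 -0.22] 0.0
0.5 [ 0.425 -0.269  0.262] [-1.2  -0.07  2.18  0.93  1.37 -0.44] 0.0
0.62 [ 0.426 -0.299  0.252] [-1.2   0.13  2.02  0.86  1.52 -0.6 ] 0.0
0.75 [ 0.427 -0.329  0.243] [-1.18  0.3   1.84  0.78  1.66 -0.73] 0.0
0.88 [ 0.428 -0.359  0.233] [-1.14  0.46  1.66  0.69  1.8  -0.85] 0.0
1.0 [ 0.429 -0.389  0.224] [-1.1   0.6   1.48  0.59  1.94 -0.97] 0.0
row [0.055, -1.593, -0.504, 0.0422, -0.086, 0.5777] rows>= 12.3
pens [ 0.41858391 -0.66672713  0.1       ] gluepot [ 0.65927196 -0.40147     0.085     ] weight [ 0.31362094 -0.32290645  0.07      ]
```

servo_tool([
  [0.03,-0.1,0,0.0055,-0.011,0.075,0],
  [0.03,-0.2,0,0.011,-0.022,0.15,0],
  [0.03,-0.4,0,0.0165,-0.033,0.225,0],
  [0.03,-0.6,0,0.022,-0.044,0.3,0],
  [0.03,-0.8,0,0.022,-0.044,0.3,0],
  [0.03,-0.8,0,0.022,-0.044,0.3,0],
  [0.03,-0.8,0,0.022,-0.044,0.3,0],
  [0.03,-0.8,0,0.022,-0.044,0.3,0],
  [0.03,-0.8,0,0.022,-0.044,0.3,0],
  [0.03,-0.8,0,0.022,-0.044,0.3,0],
])

```text
time: 15.8
tool_pos: [0.4245, -0.2716, 0.2988]
tcp_rot: [-2.531, -0.581, -1.217]
wrist_force: [0.6, 1.0, -0.2]
width: 0.999
grip_force: 0.0
```

Run:
```python
from h import *
st(); R=Rt(80,30); delta((.43,-.389,.224),R); path((.43,-.389,.224),R,3)
```

```text
t 15.8 pos [ 0.4245 -0.2716  0.2988] rot [-2.531 -0.581 -1.217] q [-1.199 -0.107  2.133  0.912  1.421 -0.372] F [ 0.6  1.  -0.2] w 0.999 g 0.0
row [0.036, -0.783, -0.499, 0.0221, -0.0445, 0.2879] rows>= 6.1
0.33 [ 0.426 -0.311  0.274] [-1.19  0.16  1.94  0.83  1.6  -0.61] 0.0
0.67 [ 0.428 -0.35   0.249] [-1.15  0.4   1.71  0.72  1.77 -0.79] 0.0
1.0 [ 0.43  -0.389  0.224] [-1.1   0.6   1.48  0.59  1.94 -0.97] 0.0
```

servo_tool([
  [0.036,-0.78,-0.5,0.022,-0.0445,0.288,0],
  [0.036,-0.78,-0.5,0.022,-0.0445,0.288,0],
  [0.036,-0.78,-0.5,0.022,-0.0445,0.288,0],
  [0.036,-0.78,-0.5,0.022,-0.0445,0.288,0],
  [0.036,-0.78,-0.5,0.022,-0.0445,0.288,0],
  [0.036,-0.78,-0.5,0.022,-0.0445,0.288,0],
  [0.036,-0.78,-0.5,0.022,-0.0445,0.288,0],
  [0.036,-0.78,-0.5,0.022,-0.0445,0.288,0],
  [0.036,-0.78,-0.5,0.022,-0.0445,0.288,0],
])

```text
time: 16.7
tool_pos: [0.4301, -0.3864, 0.2235]
tcp_rot: [-1.749, -1.459, -1.005]
wrist_force: [-0.8, -0.0, 0.2]
width: 1.0
grip_force: 0.0
```

Run:
```python
from h import *
s=st(); c=bot.camera_info("wrist"); im=bot.read_camera("wrist"); cv2.imwrite("pics/w3.png",im[:,:,::-1])
for n,z in(("cup_rim",.066),("cup",.004),("mat",0),("weight",0)): print(n,[(round(a,2),plane(c,p,z)[:2].round(4)) for a,p in marks(n,"wrist")])
for d in bot.trace("cup","wrist")[:2]: print(d["score"],np.array(d["box"])*[640,400,640,400])
for p in((.448,-.283,.066),(.4526,-.276,.066)): print(proj(c,p))
R=Rt(80,30); delta((.43,-.389,.104),R); path((.43,-.389,.104),R,2)
```

```text
t 16.7 pos [ 0.4301 -0.3864  0.2235] rot [-1.749 -1.459 -1.005] q [-1.098  0.593  1.49   0.595  1.933 -0.968] F [-0.8 -0.   0.2] w 1.0 g 0.0
cup_rim [(0.75, array([ 0.4513, -0.2852]))]
cup []
mat []
weight []
0.64 [293.696 244.88  363.968 322.88 ]
0.35 [562.624 305.68  640.    351.8  ]
[324.10707736 266.41264158]
[327.4657352  259.79086422]
row [0.001, -0.017, -0.803, 0.001, -0.0005, 0.0013] rows>= 2.4
0.5 [ 0.43  -0.388  0.164] [-1.1   0.66  1.51  0.58  1.86 -1.02] 0.0
1.0 [ 0.43  -0.389  0.104] [-1.1   0.73  1.52  0.57  1.8  -1.07] 0.0
```

View pics/w3.png

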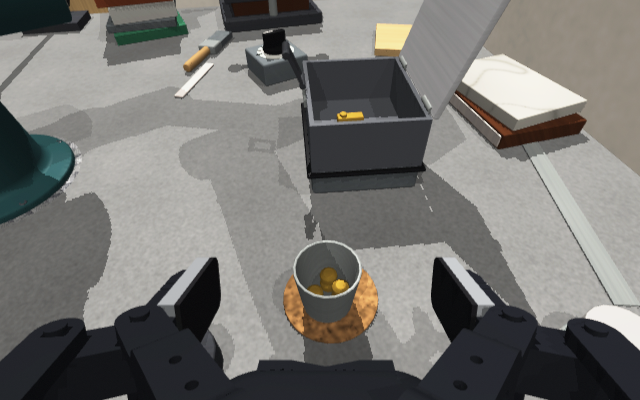

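The view shows the cup rim centred at about (327,268) between the open fingers, and one clasp is visible in the tub. The weight is off to the left, clear of the approach.

servo_tool([
  [0.015,-0.02,-0.4,0,0,0,0],
  [0.015,-0.02,-0.8,0,0,0,0],
  [0.015,-0.02,-0.8,0,0,0,0],
  [0.015,-0.02,-0.8,0,0,0,0],
  [0.015,-0.02,-0.8,0,0,0,0],
])

```text
time: 17.5
tool_pos: [0.4329, -0.3896, 0.1052]
tcp_rot: [-1.747, -1.461, -1.006]
wrist_force: [-0.5, 0.1, 0.6]
width: 1.0
grip_force: 0.0
```

Run:
```python
from h import *
s=st(); c=bot.camera_info("wrist"); im=bot.read_camera("wrist")
print([(round(a,2),plane(c,p,.066)[:2].round(4)) for a,p in marks("cup_rim","wrist")])
d=bot.trace("cup","wrist")[0]; m=d["mask"].astype(np.uint8); ys,xs=np.nonzero(m); print(d["score"],xs.min(),xs.max(),ys.min(),ys.max(), proj(c,(.451,-.284,.066)), proj(c,(.456,-.284,.066)))
R=Rt(80,30); P=np.array([.451,-.284,.042])+.026*R[:,2]; delta(P,R); path(P,R,2)
```

```text
t 17.5 pos [ 0.4329 -0.3896  0.1052] rot [-1.747 -1.461 -1.006] q [-1.097  0.73   1.513  0.568  1.799 -1.062] F [-0.5  0.1  0.6] w 1.0 g 0.0
[(0.8, array([ 0.4495, -0.2829]))]
0.78 278 368 144 253 [323.28887197 171.53849882] [330.00547243 170.74457613]
row [0.143, 0.859, -0.516, 0.0019, 0.0002, 0.0009] rows>= 3.0
0.5 [ 0.444 -0.326  0.068] [-1.04  0.71  1.64  0.6   1.69 -1.09] 0.0
1.0 [ 0.455 -0.262  0.029] [-0.98  0.7   1.75  0.64  1.58 -1.12] 0.0
```

servo_tool([
  [0.05,0.29,-0.17,0,0,0,0],
  [0.09,0.57,-0.34,0,0,0,0],
  [0.12,0.74,-0.44,0,0,0,0],
  [0.14,0.86,-0.51,0,0,0,0],
  [0.14,0.86,-0.51,0,0,0,0],
  [0.14,0.86,-0.51,0,0,0,0],
  [0.14,0.86,-0.51,0,0,0,0.5],
  [0.14,0.86,-0.51,0,0,0,0.5],
  [0.14,0.86,-0.51,0,0,0,0.5],
  [0.14,0.86,-0.51,0,0,0,0.5],
  [0.14,0.86,-0.51,0,0,0,0.5],
  [0.14,0.86,-0.51,0,0,0,0.5],
], newtons=30)

```text
time: 18.85
tool_pos: [0.4543, -0.2626, 0.029]
tcp_rot: [-1.749, -1.463, -1.006]
wrist_force: [-1.1, -4.3, 5.8]
width: 0.742
grip_force: 31.2
```

Run:
```python
from h import *
s=st(); c=bot.camera_info("wrist"); im=bot.read_camera("wrist"); cv2.imwrite("pics/w4.png",im[:,:,::-1])
```

```text
t 18.85 pos [ 0.4543 -0.2626  0.029 ] rot [-1.749 -1.463 -1.006] q [-0.984  0.7    1.757  0.642  1.575 -1.119] F [-1.1 -4.3  5.8] w 0.742 g 31.2
```

View pics/w4.png

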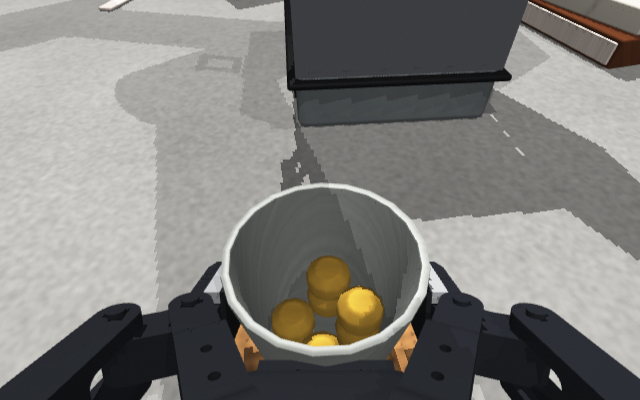

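The cup is held at mid-height with five or so feet visible inside it around (325,310). Now lifting and carrying it to the tub.

servo_tool([
  [0,0,0.2,0,0,0,0.5],
  [0,0,0.5,0,0,0,0.5],
  [0,0,0.8,0,0,0,0.5],
  [0,0,1,0,0,0,0.5],
  [0,0,1,0,0,0,0.5],
])

```text
time: 19.4
tool_pos: [0.4552, -0.2631, 0.1815]
tcp_rot: [-1.752, -1.47, -1.006]
wrist_force: [0.7, -0.2, -2.8]
width: 0.741
grip_force: 33.2
```

Run:
```python
from h import *
s=st(); G=np.array([.53,-.035,.26]); R=Rt(80,30); delta(G+.026*R[:,2],R); path(G+.026*R[:,2],R,3)
q=np.array(s["q"])
for z,be,ro in((.2,10,0),(.2,10,50),(.195,10,100),(.195,10,150)):
    R=Rt(80,be,ro); u=R@[np.cos(np.pi/6),0,-.5]; g=np.array([.53,-.035,z]); P=g+.026*R[:,2]; q,e=IK(P,R,q); print(z,be,ro,P.round(3),q,e,"tilt",np.degrees(np.arccos(u[2])).round(),"mouth",(g+.026*u).round(3))
```

```text
t 19.4 pos [ 0.4552 -0.2631  0.1815] rot [-1.752 -1.47  -1.006] q [-0.983  0.485  1.742  0.655  1.752 -0.983] F [ 0.7 -0.2 -2.8] w 0.741 g 33.2
row [0.525, 1.669, 0.437, 0.0033, 0.0013, 0.0012] rows>= 5.4
0.33 [ 0.481 -0.18   0.203] [-0.87  0.39  1.85  0.73  1.7  -0.92] 0.0
0.67 [ 0.508 -0.096  0.225] [-0.75  0.3   1.92  0.81  1.64 -0.84] 0.0
1.0 [ 0.534 -0.013  0.247] [-0.61  0.22  1.97  0.9   1.58 -0.74] 0.0
0.2 10 0 [ 0.534 -0.01   0.195] [-0.67  0.49  1.99  1.07  1.72 -1.  ] 0.0 tilt 20.0 mouth [ 0.528 -0.044  0.224]
0.2 10 50 [ 0.534 -0.01   0.195] [-0.67  0.49  1.99  1.07  1.72 -0.12] 0.0 tilt 51.0 mouth [ 0.545 -0.048  0.217]
0.195 10 100 [ 0.534 -0.01   0.19 ] [-0.67  0.5   1.99  1.07  1.72  0.74] 0.0 tilt 94.0 mouth [ 0.549 -0.052  0.193]
0.195 10 150 [ 0.534 -0.01   0.19 ] [-0.67  0.5   1.99  1.07  1.72  1.61] 0.0 tilt 131.0 mouth [ 0.538 -0.053  0.178]
```

servo_tool([
  [0,0,0.2,0,0,0,0.5],
  [0,0.1,0.4,0,0,0,0.5],
  [0.05,0.3,0.45,0,0,0,0.5],
  [0.1,0.5,0.45,0,0,0,0.5],
  [0.2,0.7,0.45,0,0,0,0.5],
  [0.26,0.9,0.45,0,0,0,0.5],
])

```text
time: 20.0
tool_pos: [0.4929, -0.1247, 0.243]
tcp_rot: [-1.749, -1.459, -1.003]
wrist_force: [0.1, 0.1, -2.6]
width: 0.741
grip_force: 33.6
```

servo_tool([
  [0.1,0.2,0,0,0,0,0.5],
  [0.2,0.4,0,0,0,0,0.5],
  [0.26,0.6,0,0,0,0,0.5],
  [0.26,0.8,0,0,0,0,0.5],
  [0.26,0.89,0,0,0,0,0.5],
  [0.26,0.89,-0.1,0,0,0,0.5],
  [0.26,0.89,-0.2,0,0,0,0.5],
  [0.26,0.89,-0.3,0,0,0,0.5],
  [0.26,0.89,-0.3,0,0,0,0.5],
])

```text
time: 20.9
tool_pos: [0.5303, 0.0078, 0.1963]
tcp_rot: [-1.748, -1.455, -1.0]
wrist_force: [0.8, -0.2, -3.2]
width: 0.741
grip_force: 33.6
```

Run:
```python
from h import *
st()
for ro in(75,150):
    R=Rt(80,10,ro); delta((.534,.005,.192),R)
R=Rt(80,10,75); sl=R@Rt(80,30).T
```

```text
t 20.9 pos [0.5303 0.0078 0.1963] rot [-1.748 -1.455 -1.   ] q [-0.587  0.265  2.028  0.918  1.5   -0.802] F [ 0.8 -0.2 -3.2] w 0.741 g 33.6
row [0.025, -0.018, -0.028, 0.1618, 0.3682, -0.1427] rows>= 8.9
row [0.025, -0.018, -0.028, 0.1747, 0.7632, -0.2855] rows>= 17.5
```

servo_tool([
  [0.025,-0.02,-0.03,0.175,0.763,-0.285,0.5],
  [0.025,-0.02,-0.03,0.175,0.763,-0.285,0.5],
  [0.025,-0.02,-0.03,0.175,0.763,-0.285,0.5],
  [0.025,-0.02,-0.03,0.175,0.763,-0.285,0.5],
  [0.025,-0.02,-0.03,0.175,0.763,-0.285,0.5],
  [0.025,-0.02,-0.03,0.175,0.763,-0.285,0.5],
  [0.025,-0.02,-0.03,0.175,0.763,-0.285,0.5],
  [0.025,-0.02,-0.03,0.175,0.763,-0.285,0.5],
  [0.025,-0.02,-0.03,0.175,0.763,-0.285,0.5],
  [0.025,-0.02,-0.03,0.175,0.763,-0.285,0.5],
  [0.025,-0.02,-0.03,0.175,0.763,-0.285,0.5],
  [0.025,-0.02,-0.03,0.175,0.763,-0.285,0.5],
  [0.025,-0.02,-0.03,0.175,0.763,-0.285,0.5],
  [0.025,-0.02,-0.03,0.175,0.763,-0.285,0.5],
  [0.025,-0.02,-0.03,0.175,0.763,-0.285,0.5],
  [0.025,-0.02,-0.03,0.175,0.763,-0.285,0.5],
  [0.025,-0.02,-0.03,0.175,0.763,-0.285,0.5],
  [0.025,-0.02,-0.03,0.175,0.763,-0.285,0.5],
  [0.025,-0.02,-0.03,0.175,0.763,-0.285,0.5],
  [0.025,-0.02,-0.03,0.175,0.763,-0.285,0.5],
])

```text
time: 22.9
tool_pos: [0.5358, 0.0043, 0.1954]
tcp_rot: [-1.469, 1.018, 0.629]
wrist_force: [0.3, -0.6, -1.6]
width: 0.742
grip_force: 33.7
```

Run:
```python
from h import *
st(); im=bot.read_camera("wrist"); cv2.imwrite("pics/w5.png",im[:,:,::-1]); im=bot.read_camera("scene"); cv2.imwrite("pics/s5.png",cv2.resize(im[120:340,180:460,::-1],None,fx=2.5,fy=2.5))
```

```text
t 22.9 pos [0.5358 0.0043 0.1954] rot [-1.469  1.018  0.629] q [-0.653  0.482  2.005  1.082  1.71   1.616] F [ 0.3 -0.6 -1.6] w 0.742 g 33.7
```

View pics/s5.png

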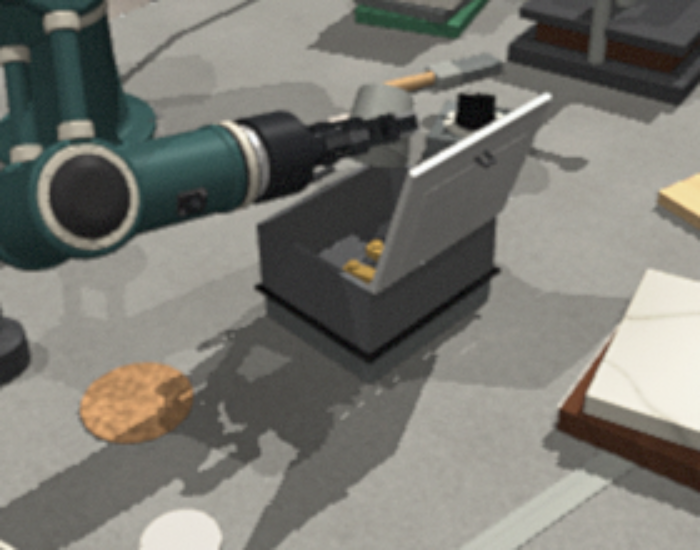

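The scene view shows the cup inverted over the tub at (385,110) and brass inside the tub near (360,265). I'm turning the cup back upright to check it is empty.

servo_tool([
  [0,0,0.1,-0.175,-0.763,0.285,0.5],
  [0,0,0.2,-0.175,-0.763,0.285,0.5],
  [0,0,0.3,-0.175,-0.763,0.285,0.5],
  [0,0,0.3,-0.175,-0.763,0.285,0.5],
  [0,0,0.3,-0.175,-0.763,0.285,0.5],
  [0,0,0.3,-0.175,-0.763,0.285,0.5],
  [0,0,0.3,-0.175,-0.763,0.285,0.5],
  [0,0,0.3,-0.175,-0.763,0.285,0.5],
  [0,0,0.3,-0.175,-0.763,0.285,0.5],
  [0,0,0.3,-0.175,-0.763,0.285,0.5],
  [0,0,0.3,-0.175,-0.763,0.285,0.5],
  [0,0,0.3,-0.175,-0.763,0.285,0.5],
  [0,0,0.3,-0.175,-0.763,0.285,0.5],
  [0,0,0.3,-0.175,-0.763,0.285,0.5],
  [0,0,0.3,-0.175,-0.763,0.285,0.5],
  [0,0,0.3,-0.175,-0.763,0.285,0.5],
  [0,0,0.3,-0.175,-0.763,0.285,0.5],
  [0,0,0.3,-0.175,-0.763,0.285,0.5],
  [0,0,0.3,-0.175,-0.763,0.285,0.5],
  [0,0,0.3,-0.175,-0.763,0.285,0.5],
])

```text
time: 25.0
tool_pos: [0.5354, 0.0052, 0.2405]
tcp_rot: [-1.747, -1.46, -1.003]
wrist_force: [1.4, -0.9, -1.5]
width: 0.736
grip_force: 33.6
```

Run:
```python
from h import *
st(); delta((.4545,-.263,.1815),Rt(80,30)); im=bot.read_camera("wrist"); a=bot.read_camera("top"); a=cv2.resize(a[140:240,270:430],(640,400)); cv2.imwrite("pics/w6.png",cv2.resize(np.vstack([im,a])[:,:,::-1],(480,600)))
```

```text
t 25.0 pos [0.5354 0.0052 0.2405] rot [-1.747 -1.46  -1.003] q [-0.586  0.213  1.993  0.916  1.55  -0.738] F [ 1.4 -0.9 -1.5] w 0.736 g 33.6
row [-0.539, -1.788, -0.393, 0.0007, -0.0009, 0.0009] rows>= 5.7
```

View pics/w6.png

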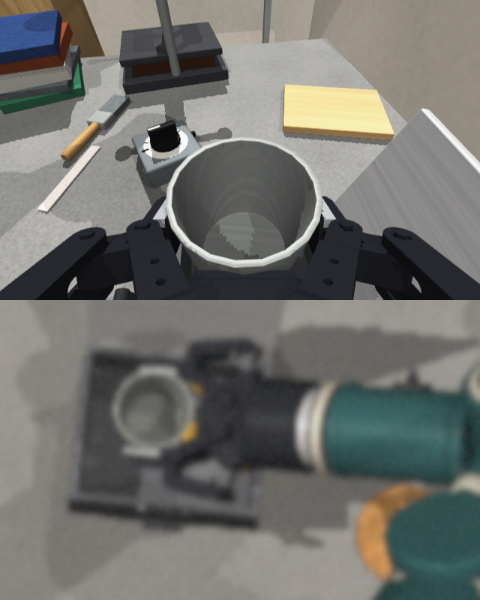

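The cup is empty (the interior at (245,235) is bare), so I'm carrying it back to its mat.

servo_tool([
  [0,-0.3,0,0,0,0,0.5],
  [-0.1,-0.6,0,0,0,0,0.5],
  [-0.2,-0.8,0,0,0,0,0.5],
  [-0.26,-0.9,0,0,0,0,0.5],
  [-0.26,-0.9,0,0,0,0,0.5],
])

```text
time: 25.6
tool_pos: [0.4962, -0.1318, 0.24]
tcp_rot: [-1.75, -1.458, -1.005]
wrist_force: [0.0, 0.4, -1.1]
width: 0.739
grip_force: 33.9
```

servo_tool([
  [-0.1,-0.3,0,0,0,0,0.5],
  [-0.26,-0.6,-0.1,0,0,0,0.5],
  [-0.26,-0.87,-0.3,0,0,0,0.5],
  [-0.26,-0.87,-0.6,0,0,0,0.5],
  [-0.26,-0.87,-0.8,0,0,0,0.5],
  [-0.26,-0.87,-0.8,0,0,0,0.5],
  [-0.26,-0.87,-0.8,0,0,0,0.5],
])

```text
time: 26.3
tool_pos: [0.4579, -0.259, 0.1208]
tcp_rot: [-1.744, -1.459, -1.005]
wrist_force: [1.2, 0.4, -1.1]
width: 0.741
grip_force: 34.0
```

Run:
```python
from h import *
st(); delta((.456,-.261,.030),Rt(80,30)); c=bot.camera_info("top");bot.read_camera("top");print([(a,plane(c,p,0).round(4)) for a,p in marks("mat","top")])
bot.read_camera("scene");c=bot.camera_info("scene");print([(a,plane(c,p,0).round(4)) for a,p in marks("mat","scene")])
for d in bot.trace("mat","scene")[:1]:
  ys,xs=np.nonzero(d["mask"]);P=np.array([plane(c,(x,y),.004)[:2] for x,y in zip(xs,ys)]);print(P.min(0),P.max(0))
```

```text
t 26.3 pos [ 0.4579 -0.259   0.1208] rot [-1.744 -1.459 -1.005] q [-0.977  0.568  1.757  0.651  1.682 -1.033] F [ 1.2  0.4 -1.1] w 0.741 g 34.0
row [-0.012, -0.013, -0.605, -0.0002, -0.0008, 0.0006] rows>= 1.8
[(0.85, array([ 0.4522, -0.2833,  0.    ]))]
[(0.71, array([ 0.4524, -0.2778,  0.    ]))]
[ 0.40190393 -0.33360547] [ 0.50757687 -0.23020374]
```

servo_tool([
  [-0.01,-0.01,-0.3,0,0,0,0.5],
  [-0.01,-0.01,-0.5,0,0,0,0.5],
  [-0.01,-0.01,-0.58,0,0,0,0.5],
  [-0.01,-0.01,-0.605,0,0,0,0.5],
  [-0.01,-0.01,-0.605,0,0,0,0.5],
  [-0.01,-0.01,-0.605,0,0,0,0.5],
  [-0.01,-0.01,-0.605,0,0,0,0],
  [-0.01,-0.01,-0.605,0,0,0,0],
  [-0.01,-0.01,-0.605,0,0,0,0],
  [-0.01,-0.01,-0.605,0,0,0,0],
  [-0.01,-0.01,-0.605,0,0,0,0],
  [-0.01,-0.01,-0.605,0,0,0,0],
])

```text
time: 27.75
tool_pos: [0.4559, -0.2618, 0.0295]
tcp_rot: [-1.747, -1.461, -1.004]
wrist_force: [-0.0, -0.0, 0.2]
width: 1.002
grip_force: 0.0
```

servo_tool([
  [-0.03,-0.17,0.1,0,0,0,0],
  [-0.06,-0.34,0.2,0,0,0,0],
  [-0.1,-0.57,0.33,0,0,0,0],
  [-0.15,-0.86,0.5,0,0,0,0],
  [-0.15,-0.86,0.8,0,0,0,0],
  [-0.15,-0.86,1,0,0,0,0],
  [-0.15,-0.86,1,0,0,0,0],
])

```text
time: 28.45
tool_pos: [0.4345, -0.3934, 0.1844]
tcp_rot: [-1.751, -1.468, -1.006]
wrist_force: [0.5, -0.9, 0.4]
width: 1.001
grip_force: 0.0
```

Run:
```python
from h import *
st(); a=bot.read_camera("wrist"); b=bot.read_camera("scene")[120:370,160:560]; cv2.imwrite("pics/w7.png",cv2.resize(np.vstack([a,cv2.resize(b,(640,400))])[:,:,::-1],(480,600)))
R=Rt(0,90); P=(.58,-.30,.30); delta(P,R); path(P,R,5)
```

```text
t 28.45 pos [ 0.4345 -0.3934  0.1844] rot [-1.751 -1.468 -1.006] q [-1.097  0.642  1.487  0.585  1.887 -1.002] F [ 0.5 -0.9  0.4] w 1.001 g 0.0
row [0.977, 0.608, 0.8, -0.2298, 0.2744, -0.3999] rows>= 11.2
0.2 [ 0.463 -0.373  0.204] [-1.06  0.47  1.61  0.61  1.69 -0.69] 0.0
0.4 [ 0.492 -0.355  0.228] [-0.98  0.31  1.69  0.57  1.51 -0.34] 0.0
0.6 [ 0.521 -0.337  0.252] [-0.85  0.19  1.72  0.44  1.36  0.09] 0.0
0.8 [ 0.551 -0.318  0.276] [-0.68  0.15  1.68  0.23  1.31  0.58] 0.0
1.0 [ 0.58 -0.3   0.3 ] [-0.51  0.19  1.57 -0.    1.38  1.06] 0.0
```

View pics/w7.png

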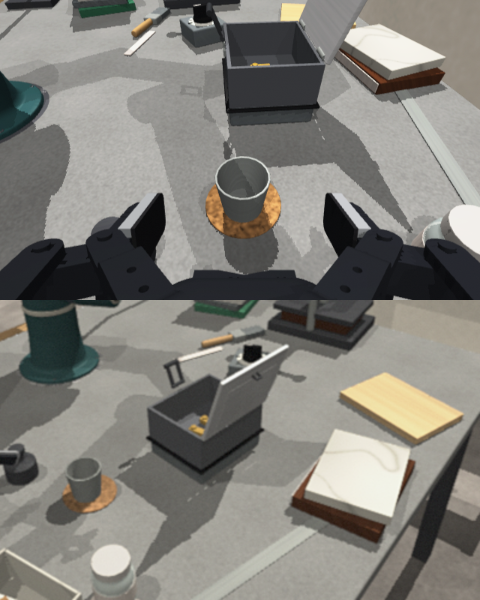

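The cup stands upright and empty on its mat at (243,185), and brass is visible only in the tub. Now going round behind the lid.

servo_tool([
  [0.2,0.05,0.5,-0.05,0.06,-0.08,0],
  [0.4,0.05,0.8,-0.1,0.12,-0.16,0],
  [0.7,0.3,0.9,-0.23,0.274,-0.4,0.5],
  [0.98,0.6,0.9,-0.23,0.274,-0.4,1],
  [0.98,0.6,0.9,-0.23,0.274,-0.4,1],
  [0.98,0.6,0.9,-0.23,0.274,-0.4,1],
  [0.98,0.6,0.9,-0.23,0.274,-0.4,1],
  [0.98,0.6,0.9,-0.23,0.274,-0.4,1],
  [0.98,0.6,0.9,-0.23,0.274,-0.4,1],
  [0.98,0.6,0.9,-0.23,0.274,-0.4,1],
  [0.98,0.6,0.9,-0.23,0.274,-0.4,1],
  [0.98,0.6,0.9,-0.23,0.274,-0.4,1],
  [0.98,0.6,0.9,-0.23,0.274,-0.4,1],
])

```text
time: 29.85
tool_pos: [0.5806, -0.299, 0.3118]
tcp_rot: [-3.14, -0.004, 0.002]
wrist_force: [-0.2, -0.4, -0.6]
width: 0.002
grip_force: 0.0
```

Run:
```python
from h import *
st(); ct=bot.camera_info("top"); a=bot.read_camera("top"); hsv=cv2.cvtColor(a,cv2.COLOR_RGB2HSV); m=((hsv[...,0]>16)&(hsv[...,0]<30)&(hsv[...,1]>150)&(hsv[...,2]>90)).astype(np.uint8)
n,_,S,C=cv2.connectedComponentsWithStats(m); print([(S[i,4],C[i].round(),plane(ct,C[i],.05).round(3)) for i in range(1,n) if S[i,4]>3])
for t in("clasp0","foot0"):
  for cam in("top","scene"):
    if cam=="scene": bot.read_camera(cam)
    c=bot.camera_info(cam); print(t,cam,[(round(s,2),np.round(p),plane(c,p,.05).round(3)) for s,p in marks(t,cam)])
cv2.imwrite("pics/t8.png",cv2.resize(a[80:300,130:500,::-1],None,fx=2.1,fy=2.1,interpolation=2))
P=(.74,-.17,.35); delta(P,Rt(0,90)); path(P,Rt(0,90),2)
```

```text
t 29.85 pos [ 0.5806 -0.299   0.3118] rot [-3.14e+00 -4.00e-03  2.00e-03] q [-5.140e-01  1.870e-01  1.551e+00  1.000e-03  1.406e+00  1.054e+00] F [-0.2 -0.4 -0.6] w 0.002 g 0.0
[(np.int32(20), array([337., 167.]), array([ 0.603, -0.064,  0.05 ])), (np.int32(14), array([327., 170.]), array([ 0.594, -0.036,  0.05 ])), (np.int32(17), array([348., 171.]), array([ 0.592, -0.097,  0.05 ])), (np.int32(76), array([333., 185.]), array([ 0.55 , -0.052,  0.05 ])), (np.int32(16), array([352., 178.]), array([ 0.57 , -0.111,  0.05 ])), (np.int32(57), array([320., 188.]), array([ 0.538, -0.015,  0.05 ])), (np.int32(12), array([350., 194.]), array([ 0.522, -0.107,  0.05 ]))]
clasp0 top [(0.65, array([320., 188.]), array([ 0.54 , -0.016,  0.05 ])), (0.54, array([335., 186.]), array([ 0.547, -0.06 ,  0.05 ]))]
clasp0 scene [(0.44, array([328., 231.]), array([ 0.543, -0.048,  0.05 ]))]
foot0 top [(0.61, array([353., 193.]), array([ 0.527, -0.113,  0.05 ])), (0.52, array([354., 179.]), array([ 0.569, -0.117,  0.05 ])), (0.51, array([348., 170.]), array([ 0.594, -0.098,  0.05 ])), (0.49, array([325., 172.]), array([ 0.589, -0.029,  0.05 ])), (0.43, array([334., 176.]), array([ 0.577, -0.055,  0.05 ])), (0.42, array([446., 154.]), array([ 0.648, -0.395,  0.05 ])), (0.39, array([338., 165.]), array([ 0.61 , -0.069,  0.05 ]))]
foot0 scene [(0.48, array([353., 151.]), array([0.338, 0.332, 0.05 ]))]
row [1.067, 0.876, 0.239, 0.0, 0.0007, 0.0003] rows>= 4.2
0.5 [ 0.66  -0.236  0.332] [-0.37  0.27  1.41  0.    1.46  1.2 ] 0.0
1.0 [ 0.74 -0.17  0.35] [-0.26  0.39  1.23  0.    1.52  1.32] 0.0
```

View pics/t8.png

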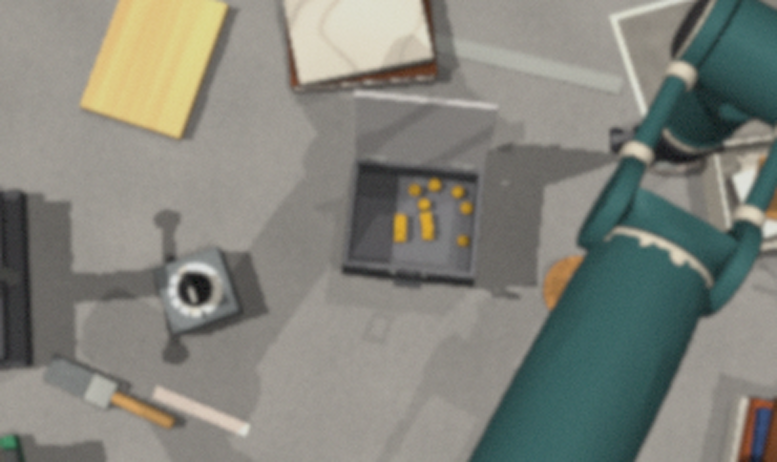

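The top view shows 2 clasps at (400,228) and (427,225) and 6 feet in the tub, with no brass left on the bench. Proceeding to shut the lid.

servo_tool([
  [0.3,0.1,0.25,0,0,0,1],
  [0.6,0.3,0.25,0,0,0,1],
  [0.95,0.5,0.25,0,0,0,1],
  [0.95,0.7,0.25,0,0,0,1],
  [0.95,0.7,0.25,0,0,0,1],
  [0.95,0.7,0.25,0,0,0,1],
])

```text
time: 30.8
tool_pos: [0.7232, -0.1952, 0.3516]
tcp_rot: [3.141, 0.003, 0.003]
wrist_force: [-0.6, -1.1, 0.2]
width: 0.001
grip_force: 0.0
```

servo_tool([
  [0,0.3,0,0,0,0,1],
  [0,0.6,0,0,0,0,1],
  [0,0.9,0,0,0,0,1],
  [0,0.99,-0.3,0,0,0,1],
  [0,0.99,-0.6,0,0,0,1],
  [0,0.99,-0.85,0,0,0,1],
  [0,0.99,-0.85,0,0,0,1],
  [0,0.99,-0.85,0,0,0,1],
])

```text
time: 31.6
tool_pos: [0.7222, -0.0489, 0.2245]
tcp_rot: [3.141, -0.003, 0.002]
wrist_force: [0.7, 0.5, 0.8]
width: 0.002
grip_force: 0.0
```

servo_tool([
  [-0.1,0,0,0,0,0,1],
  [-0.2,0,0,0,0,0,1],
  [-0.3,0,0,0,0,0,1],
  [-0.4,0,0,0,0,0,1],
  [-0.5,0,0,0,0,0,1],
  [-0.6,0,0,0,0,0,1],
  [-0.7,0,0,0,0,0,1],
  [-0.8,0,0,0,0,0,1],
  [-0.85,0,0,0,0,0,1],
  [-0.85,0,0,0,0,0,1],
])

```text
time: 32.6
tool_pos: [0.5963, -0.0482, 0.2279]
tcp_rot: [3.14, -0.002, 0.012]
wrist_force: [1.1, 0.9, 0.3]
width: 0.002
grip_force: 0.0
```

Run:
```python
from h import *
st(); ct=bot.camera_info("top");cs=bot.camera_info("scene")
for n in("top","scene"): bot.read_camera(n)
a,b=marks("lid_edge","top"),marks("lid_edge","scene"); print(a,b)
if a and b: print(tri([(ct,a[0][1]),(cs,b[0][1])]))
```

```text
t 32.6 pos [ 0.5963 -0.0482  0.2279] rot [ 3.14e+00 -2.00e-03  1.20e-02] q [-0.122  0.117  1.783 -0.     1.233  1.45 ] F [1.1 0.9 0.3] w 0.002 g 0.0
[(0.66, (326.208, 160.68))] [(0.88, (335.424, 157.0))]
[ 0.5695274  -0.03532476  0.25999221]
```

servo_tool([
  [0,0,0.3,0,0,0,1],
  [0,0,0.6,0,0,0,1],
  [0,0,0.8,0,0,0,1],
  [-0.3,0,0.8,0,0,0,1],
  [-0.6,0.05,0.8,0,0,0,1],
  [-0.9,0.1,0.8,0,0,0,1],
  [-1,0.13,0.8,0,0,0,1],
  [-1,0.13,0.8,0,0,0,1],
  [-1,0.13,0.8,0,0,0,1],
  [-1,0.13,0.8,0,0,0,1],
  [-1,0.13,0.8,0,0,0,1],
  [-1,0.13,0.8,0,0,0,1],
  [-1,0.13,0.8,0,0,0,1],
  [-1,0.13,0.8,0,0,0,1],
  [-1,0.13,0.8,0,0,0,1],
])

```text
time: 34.3
tool_pos: [0.4455, -0.0279, 0.3444]
tcp_rot: [3.141, -0.0, 0.004]
wrist_force: [0.8, 0.9, 0.7]
width: -0.003
grip_force: 0.0
```

Run:
```python
from h import *
st(); ct=bot.camera_info("top");cs=bot.camera_info("scene")
for n in("top","scene"): im=bot.read_camera(n)
for t in("lid_edge","hasp_bar","hasp_hinge"):
  a,b=marks(t,"top"),marks(t,"scene"); print(t,tri([(ct,a[0][1]),(cs,b[0][1])]).round(4) if a and b else (a,b))
w=bot.read_camera("wrist"); c=bot.camera_info("wrist")
for t,z in(("hasp_bar",.163),("hasp_hinge",.1275),("lid_edge",.12)): print(t,[(round(s,2),plane(c,p,z).round(4)) for s,p in marks(t,"wrist")])
cv2.imwrite("pics/w9.png",cv2.resize(np.vstack([w,cv2.resize(im[120:320,240:560],(640,400))])[:,:,::-1],(480,600)))
P=(.405,-.028,.30); path(P,Rt(0,90),2); P=(.405,-.028,.15); path(P,Rt(0,90),2)
```

```text
t 34.3 pos [ 0.4455 -0.0279  0.3444] rot [ 3.141 -0.     0.004] q [-0.118 -0.233  1.904 -0.     1.469  1.453] F [0.8 0.9 0.7] w -0.003 g 0.0
lid_edge ([], [(0.72, (307.584, 193.32))])
hasp_bar ([], [(0.68, (305.728, 175.6))])
hasp_hinge ([], [(0.51, (309.50399999999996, 187.79999999999998))])
hasp_bar [(0.98, array([ 0.4429, -0.0261,  0.163 ]))]
hasp_hinge [(0.76, array([ 0.466 , -0.0293,  0.1275]))]
lid_edge [(0.6, array([ 0.4658, -0.0269,  0.12  ])), (0.45, array([ 0.462 , -0.2489,  0.12  ]))]
0.5 [ 0.425 -0.028  0.322] [-0.12 -0.27  1.97 -0.    1.44  1.45] 0.0
1.0 [ 0.405 -0.028  0.3  ] [-0.12 -0.3   2.04 -0.    1.41  1.45] 0.0
0.5 [ 0.425 -0.028  0.247] [-0.12 -0.24  2.08 -0.    1.3   1.45] 0.0
1.0 [ 0.405 -0.028  0.15 ] [-0.12 -0.2   2.23 -0.    1.1   1.45] 0.0
```

View pics/w9.png

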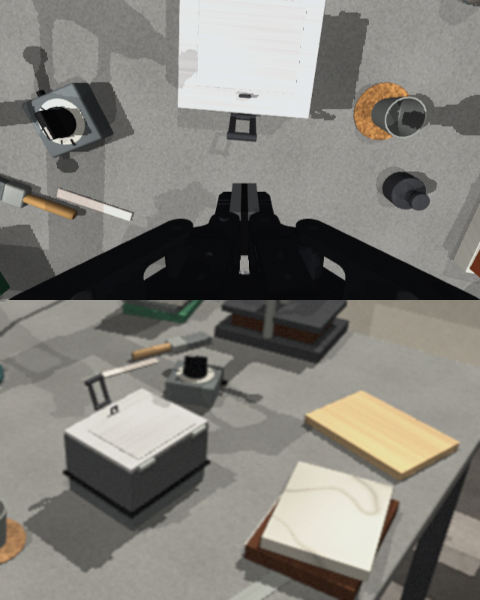

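The lid is shut and the hasp stands out at (243,125), with the staple at (247,95). Now swinging the hasp over.

servo_tool([
  [-0.33,0,-0.2,0,0,0,1],
  [-0.33,0,-0.5,0,0,0,1],
  [-0.33,0,-0.8,0,0,0,1],
  [-0.33,0,-1,0,0,0,1],
  [-0.33,0,-1,0,0,0,1],
  [-0.33,0,-1,0,0,0,1],
])

```text
time: 35.5
tool_pos: [0.396, -0.0279, 0.195]
tcp_rot: [3.141, -0.0, 0.003]
wrist_force: [0.9, 0.3, 0.3]
width: 0.005
grip_force: 0.0
```

servo_tool([
  [0,0,-0.3,0,0,0,1],
  [0,0,-0.3,0,0,0,1],
  [0.08,0,-0.3,0,0,0,1],
  [0.16,0,-0.3,0,0,0,1],
  [0.24,0,-0.3,0,0,0,1],
  [0.32,0,-0.3,0,0,0,1],
  [0.4,0,-0.3,0,0,0,1],
  [0.48,0,-0.28,0,0,0,1],
  [0.54,0,-0.26,0,0,0,1],
  [0.6,0,-0.26,0,0,0,1],
  [0.65,0,-0.26,0,0,0,1],
  [0.7,0,-0.26,0,0,0,1],
  [0.72,0,-0.26,0,0,0,1],
  [0.72,0,-0.26,0,0,0,1],
])

```text
time: 36.9
tool_pos: [0.5047, -0.0279, 0.1558]
tcp_rot: [3.141, -0.0, 0.006]
wrist_force: [1.3, -0.2, 1.1]
width: -0.003
grip_force: 0.5
```

Run:
```python
from h import *
st(); cs=bot.camera_info("scene");im=bot.read_camera("scene");ct=bot.camera_info("top");bot.read_camera("top")
for t in("hasp_bar","hasp_hinge"):
  a,b=marks(t,"top"),marks(t,"scene"); print(t,tri([(ct,a[0][1]),(cs,b[0][1])]).round(4) if a and b else (a,b))
for f in(.5,1,1.57): print(f,proj(cs,(.467+.045*np.cos(f),-.028,.1275+.045*np.sin(f))).round())
```

```text
t 36.9 pos [ 0.5047 -0.0279  0.1558] rot [ 3.141 -0.     0.006] q [-1.040e-01  1.000e-03  2.045e+00 -0.000e+00  1.092e+00  1.467e+00] F [ 1.3 -0.2  1.1] w -0.003 g 0.5
hasp_bar [ 0.5098 -0.0255  0.1463]
hasp_hinge ([], [(0.59, (311.296, 186.68))])
0.5 [321. 188.]
1 [316. 180.]
1.57 [308. 175.]
```

servo_tool([
  [0,0,0.08,0,0,0,1],
  [0.07,-0.01,0.08,0,0,0,1],
  [0.07,-0.01,0,0,0,0,1],
  [0.07,-0.01,-0.06,0,0,0,1],
  [0.07,-0.01,-0.1,0,0,0,1],
  [0.07,-0.01,-0.13,0,0,0,1],
  [0.07,-0.01,-0.15,0,0,0,1],
  [0.07,-0.01,-0.15,0,0,0,1],
  [0.07,-0.01,-0.15,0,0,0,1],
])

```text
time: 38.1
tool_pos: [0.5215, -0.03, 0.1355]
tcp_rot: [3.14, -0.001, 0.028]
wrist_force: [14.2, -0.5, 2.7]
width: 0.001
grip_force: 6.5
```

servo_tool([
  [0,0,0.2,0,0,0,1],
  [0,0,0.6,0,0,0,1],
  [-0.5,0,1,0,0,0,1],
  [-0.6,0,1,0,0,0,1],
  [-0.6,0,1,0,0,0,1],
])

```text
time: 38.6
tool_pos: [0.4228, -0.0294, 0.2851]
tcp_rot: [3.141, -0.001, 0.008]
wrist_force: [0.4, -0.8, -0.1]
width: -0.0
grip_force: 0.0
```

Run:
```python
from h import *
st(); w=bot.read_camera("wrist"); c=bot.camera_info("wrist"); s=bot.read_camera("scene")
for t,z in(("hasp_bar",.129),("hasp_hinge",.1275)): print(t,[(round(q,2),plane(c,p,z).round(4)) for q,p in marks(t,"wrist")],marks(t,"scene"))
print(proj(c,(.512,-.03,.129)),proj(c,(.467,-.028,.1275)))
cs=bot.camera_info("scene"); print([proj(cs,(.467+.045*np.cos(f),-.029,.1275+.045*np.sin(f))).round(1) for f in(0,.2,.4)])
u,v=map(int,proj(c,(.512,-.03,.129))); v=max(v,100)
cv2.imwrite("pics/w10.png",np.vstack([cv2.resize(w[v-100:v+100,u-130:u+130],(780,300)) if 0 else cv2.resize(w[max(v-70,0):v+70,u-130:u+130],None,fx=2.3,fy=2.3),cv2.resize(s[150:225,250:380],None,fx=598/130,fy=598/130)[:278]])[:,:,::-1])
```

```text
t 38.6 pos [ 0.4228 -0.0294  0.2851] rot [ 3.141e+00 -1.000e-03  8.000e-03] q [-0.128 -0.263  2.033 -0.     1.367  1.443] F [ 0.4 -0.8 -0.1] w -0.0 g 0.0
hasp_bar [] []
hasp_hinge [(0.59, array([ 0.4645, -0.0289,  0.1275]))] [(0.54, (309.18399999999997, 189.2))]
[324.43314754  76.77497214] [322.1559352  133.89373848]
[array([322.7, 196.7]), array([322.3, 193.5]), array([321.4, 190.1])]
```

View pics/w10.png

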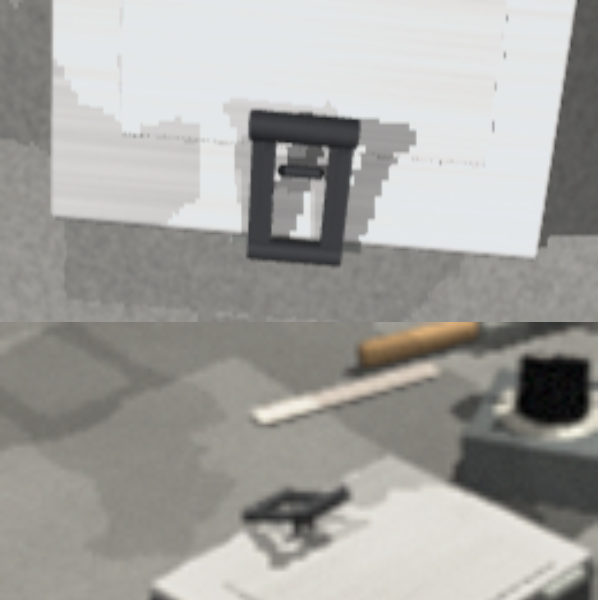

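The hasp is still about 0.4 rad up: the fingertip slipped past the bar. I'll press again, slightly nearer the hinge.

servo_tool([
  [0.3,0,-0.1,0,0,0,1],
  [0.575,-0.01,-0.3,0,0,0,1],
  [0.575,-0.01,-0.6,0,0,0,1],
  [0.575,-0.01,-0.75,0,0,0,1],
  [0.575,-0.01,-0.75,0,0,0,1],
  [0.575,-0.01,-0.82,0,0,0,1],
  [0.575,-0.01,-0.86,0,0,0,1],
  [0.58,-0.01,-0.9,0,0,0,1],
  [0.58,-0.01,-0.94,0,0,0,1],
  [0.585,-0.01,-0.98,0,0,0,1],
  [0.585,-0.01,-1,0,0,0,1],
  [0.585,-0.01,-1,0,0,0,1],
])

```text
time: 40.1
tool_pos: [0.5127, -0.0309, 0.1343]
tcp_rot: [3.141, -0.0, 0.006]
wrist_force: [-1.2, 0.9, 5.5]
width: -0.002
grip_force: 2.9
```

servo_tool([
  [0,0,-0.02,0,0,0,1],
  [0,0,-0.02,0,0,0,1],
  [0,0,0.3,0,0,0,1],
  [-0.2,0,0.6,0,0,0,1],
  [-0.5,0,1,0,0,0,1],
  [-0.6,0,1,0,0,0,1],
  [-0.6,0,1,0,0,0,1],
])

```text
time: 40.8
tool_pos: [0.4217, -0.031, 0.2878]
tcp_rot: [3.14, -0.001, 0.016]
wrist_force: [-0.1, -0.9, 0.7]
width: 0.001
grip_force: 0.0
```

Run:
```python
from h import *
st(); w=bot.read_camera("wrist"); c=bot.camera_info("wrist"); s=bot.read_camera("scene")
for t,z in(("hasp_bar",.129),("hasp_hinge",.1275)): print(t,[(round(q,2),plane(c,p,z).round(4)) for q,p in marks(t,"wrist")],marks(t,"scene"))
u,v=map(int,proj(c,(.512,-.03,.129))); a=cv2.resize(w[max(v-70,0):max(v-70,0)+140,u-130:u+130],None,fx=2.3,fy=2.3)
cv2.imwrite("pics/w11.png",np.vstack([a,cv2.resize(s[150:225,250:380],None,fx=598/130,fy=598/130)[:278]])[:,:,::-1])
delta((.44,.14,.25),Rt(0,90))
```

```text
t 40.8 pos [ 0.4217 -0.031   0.2878] rot [ 3.14e+00 -1.00e-03  1.60e-02] q [-0.132 -0.271  2.034 -0.     1.368  1.439] F [-0.1 -0.9  0.7] w 0.001 g 0.0
hasp_bar [(0.59, array([ 0.5089, -0.0354,  0.129 ]))] [(0.48, (321.59999999999997, 196.92000000000002)), (0.33, (230.72, 278.6))]
hasp_hinge [(0.88, array([ 0.4653, -0.0264,  0.1275]))] [(0.51, (309.312, 185.88))]
row [0.12, 1.138, -0.208, 0.0, -0.0002, 0.0] rows>= 3.5
```

View pics/w11.png

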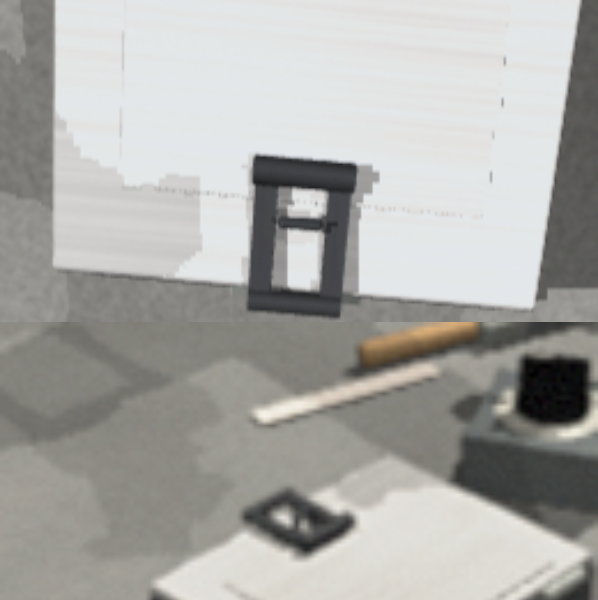

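The hasp now lies flat over the staple, with the bar at scene pixel (321.6,196.9) against a flat prediction of (322.7,196.7). On to the dial.

servo_tool([
  [0,0.3,0,0,0,0,0.8],
  [0,0.6,0,0,0,0,0.6],
  [0,0.95,0,0,0,0,0.4],
  [0,0.95,0,0,0,0,0.4],
])

```text
time: 41.5
tool_pos: [0.4216, 0.1166, 0.2815]
tcp_rot: [-3.14, -0.01, 0.001]
wrist_force: [0.6, -0.3, -0.1]
width: 0.606
grip_force: 0.0
```

servo_tool([
  [0,0.3,0,0,0,0,0.4],
  [0,0.6,-0.1,0,0,0,0.4],
  [0,0.9,-0.25,0,0,0,0.4],
  [0,0.9,-0.25,0,0,0,0.4],
  [0,0.9,-0.25,0,0,0,0.4],
  [0,0.9,-0.25,0,0,0,0.4],
])

```text
time: 42.1
tool_pos: [0.4225, 0.2457, 0.2451]
tcp_rot: [3.14, -0.001, 0.003]
wrist_force: [-0.5, 0.0, 0.3]
width: 0.603
grip_force: 0.0
```

Run:
```python
from h import *
st(); w=bot.read_camera("wrist"); c=bot.camera_info("wrist")
ct=bot.camera_info("top");bot.read_camera("top")
print([(round(q,2),plane(c,p,.073).round(4)) for q,p in marks("dial_grip","wrist")],[(round(q,2),plane(ct,p,.073).round(4)) for q,p in marks("dial_grip","top")])
# rectify at bar top height 85mm and disc height ; 0.25 mm/px, up=+x left=+y
def rect(z,s=.0003,n=300):
    A=np.float32([[.446+.045,.27+.045],[.446+.045,.27-.045],[.446-.045,.27-.045],[.446-.045,.27+.045]])
    src=np.float32([proj(c,(x,y,z)) for x,y in A]); return cv2.warpPerspective(w,cv2.getPerspectiveTransform(src,np.float32([[0,0],[n,0],[n,n],[0,n]])),(n,n))
cv2.imwrite("pics/w12.png",np.hstack([rect(.085),rect(.055)])[:,:,::-1])
```

```text
t 42.1 pos [0.4225 0.2457 0.2451] rot [ 3.14e+00 -1.00e-03  3.00e-03] q [ 4.770e-01 -1.030e-01  1.973e+00 -2.000e-03  1.271e+00  2.050e+00] F [-0.5  0.   0.3] w 0.603 g 0.0
[(0.57, array([0.4412, 0.2713, 0.073 ]))] [(0.35, array([ 0.463 , -0.0227,  0.073 ]))]
```

View pics/w12.png

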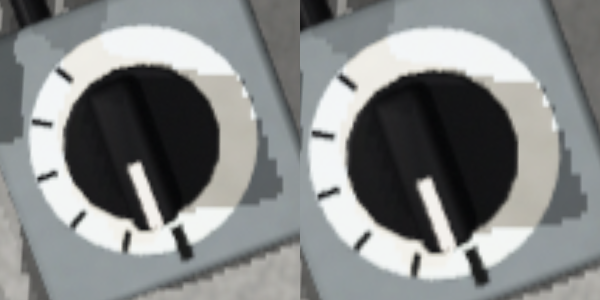

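The rectified dial view shows the pointer on the off tick at (153,228) with its bar at about 17.5°, and the clicks run clockwise from there. I'll turn the wrist the long way round so it has 120° of clockwise travel.

servo_tool([
  [0.163,0.182,-0.2,0,0,0.55,0.4],
  [0.163,0.182,-0.2,0,0,0.55,0.4],
  [0.163,0.182,-0.2,0,0,0.55,0.4],
  [0.163,0.182,-0.2,0,0,0.55,0.4],
  [0.163,0.182,-0.2,0,0,0.55,0.4],
  [0.163,0.182,-0.2,0,0,0.55,0.4],
  [0.163,0.182,-0.2,0,0,0.55,0.4],
  [0.163,0.182,-0.2,0,0,0.55,0.4],
  [0.163,0.182,-0.2,0,0,0.55,0.4],
  [0.163,0.182,-0.2,0,0,0.55,0.4],
  [0.163,0.182,-0.2,0,0,0.55,0.4],
  [0.163,0.182,-0.2,0,0,0.55,0.4],
  [0.163,0.182,-0.2,0,0,0.55,0.4],
  [0.163,0.182,-0.2,0,0,0.55,0.4],
])

```text
time: 43.7
tool_pos: [0.447, 0.2734, 0.216]
tcp_rot: [-2.043, -2.385, -0.004]
wrist_force: [-0.2, 0.7, -0.1]
width: 0.601
grip_force: 0.0
```

servo_tool([
  [0,0,0,0,0,0.547,0.4],
  [0,0,0,0,0,0.547,0.4],
  [0,0,0,0,0,0.547,0.4],
  [0,0,0,0,0,0.547,0.4],
  [0,0,0,0,0,0.547,0.4],
  [0,0,0,0,0,0.547,0.4],
  [0,0,0,0,0,0.547,0.4],
  [0,0,0,0,0,0.547,0.4],
  [0,0,0,0,0,0.547,0.4],
  [0,0,0,0,0,0.547,0.4],
  [0,0,0,0,0,0.547,0.4],
  [0,0,0,0,0,0.547,0.4],
  [0,0,0,0,0,0.547,0.4],
  [0,0,0,0,0,0.547,0.4],
])

```text
time: 45.1
tool_pos: [0.4467, 0.2738, 0.2157]
tcp_rot: [0.472, -3.104, -0.0]
wrist_force: [0.9, -0.1, -0.3]
width: 0.595
grip_force: 0.0
```

Run:
```python
from h import *
s=st(); R=Ro.from_rotvec(s["tcp_rot"]).as_matrix(); print("tool y",np.degrees(np.arctan2(R[1,1],R[0,1])))
w=bot.read_camera("wrist"); c=bot.camera_info("wrist")
print([(round(q,2),plane(c,p,.073).round(4)) for q,p in marks("dial_grip","wrist")])
for d in bot.trace("dial","wrist")[:1]:
    print(d["score"],np.array(d["box"])*[640,400,640,400])
P=np.array([plane(c,(x,y),.085)[:2] for y,x in zip(*np.nonzero((cv2.cvtColor(w,cv2.COLOR_RGB2GRAY)<45)))]); P=P[np.linalg.norm(P-[.447,.273],axis=1)<.035]; print(len(P),P.mean(0),P.min(0),P.max(0))
def rect(z,n=400):
    A=np.float32([[.446+.045,.27+.045],[.446+.045,.27-.045],[.446-.045,.27-.045],[.446-.045,.27+.045]])
    src=np.float32([proj(c,(x,y,z)) for x,y in A]); return cv2.warpPerspective(w,cv2.getPerspectiveTransform(src,np.float32([[0,0],[n,0],[n,n],[0,n]])),(n,n))
r=rect(.085); g=np.clip(r.astype(float)*2.0,0,255).astype(np.uint8); cv2.imwrite("pics/w13.png",np.hstack([g,cv2.resize(w,None,fx=.6,fy=.6).copy() if 0 else np.clip(rect(.055).astype(float)*2,0,255).astype(np.uint8)])[:,:,::-1])
```

```text
t 45.1 pos [0.4467 0.2738 0.2157] rot [ 0.472 -3.104 -0.   ] q [ 5.020e-01 -1.100e-02  1.941e+00  1.000e-03  1.214e+00 -1.371e+00] F [ 0.9 -0.1 -0.3] w 0.595 g 0.0
tool y 107.2805670022724
[(0.9, array([0.4436, 0.277 , 0.073 ]))]
0.75 [302.272 150.08  358.08  217.8  ]
2518 [0.43834172 0.27334835] [0.41442972 0.25034273] [0.46497439 0.30462909]
```

View pics/w13.png

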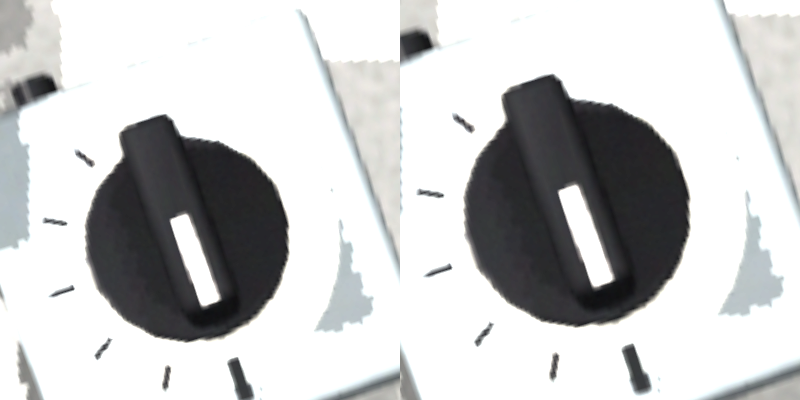

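The dial axis is at (.4433,.275): the bar runs (148,120)–(215,318) and the off tick is at (238,370). Descending to grip the bar.

servo_tool([
  [-0.023,0.008,-0.3,0,0,0.009,0.4],
  [-0.023,0.008,-0.6,0,0,0.009,0.4],
  [-0.023,0.008,-0.8,0,0,0.009,0.4],
  [-0.023,0.008,-0.95,0,0,0.009,0.4],
  [-0.023,0.008,-1,0,0,0.009,0.4],
  [-0.023,0.008,-1,0,0,0.009,0.4],
  [-0.023,0.008,-1,0,0,0.009,0.4],
])

```text
time: 45.95
tool_pos: [0.4441, 0.2757, 0.0668]
tcp_rot: [0.52, -3.097, -0.001]
wrist_force: [0.8, 0.2, -0.3]
width: 0.601
grip_force: 0.0
```

servo_tool([
  [0,0,-0.03,0,0,0,0.6],
  [0,0,-0.03,0,0,0,1],
  [0,0,-0.03,0,0,0,1],
  [0,0,-0.03,0,0,0,1],
  [0,0,-0.03,0,0,0,1],
  [0,0,-0.03,0,0,0,1],
  [0,0,-0.03,0,0,0,1],
  [0,0,-0.03,0,0,0,1],
], newtons=30)

```text
time: 46.75
tool_pos: [0.4435, 0.2766, 0.0621]
tcp_rot: [0.52, -3.097, -0.004]
wrist_force: [-2.0, 4.0, 2.0]
width: 0.159
grip_force: 33.6
```

servo_tool([
  [0,0,0,0,0,-0.045,1],
  [0,0,0,0,0,-0.09,1],
  [0,0,0,0,0,-0.135,1],
  [0,0,0,0,0,-0.18,1],
  [0,0,0,0,0,-0.225,1],
  [0,0,0,0,0,-0.27,1],
  [0,0,0,0,0,-0.315,1],
  [0,0,0,0,0,-0.36,1],
  [0,0,0,0,0,-0.405,1],
  [0,0,0,0,0,-0.45,1],
  [0,0,0,0,0,-0.495,1],
  [0,0,0,0,0,-0.54,1],
  [0,0,0,0,0,-0.585,1],
  [0,0,0,0,0,-0.63,1],
  [0,0,0,0,0,-0.667,1],
  [0,0,0,0,0,-0.667,1],
  [0,0,0,0,0,-0.667,1],
  [0,0,0,0,0,-0.667,1],
])

```text
time: 48.55
tool_pos: [0.4431, 0.2764, 0.0621]
tcp_rot: [-2.421, -1.998, -0.006]
wrist_force: [-2.1, 4.0, 3.1]
width: 0.16
grip_force: 33.8
```

servo_tool([
  [0,0,0,0,0,0,0.4],
  [0,0,0,0,0,0,0.4],
  [0,0,0,0,0,0,0.4],
  [0,0,0,0,0,0,0.4],
  [0,0,0,0,0,0,0.4],
  [0,0,0.3,0,0,0,0.4],
  [0,0,0.6,0,0,0,0.4],
  [0,0,0.9,0,0,0,0.4],
  [0,0,1,0,0,0,0.4],
  [-0.2,0,1,0,0,0,0.4],
  [-0.2,0,1,0,0,0,0.4],
])

```text
time: 49.65
tool_pos: [0.411, 0.2748, 0.2111]
tcp_rot: [-2.422, -1.998, -0.002]
wrist_force: [0.3, -0.7, -1.5]
width: 0.599
grip_force: 0.0
```

Run:
```python
from h import *
st(); w=bot.read_camera("wrist"); c=bot.camera_info("wrist")
def rect(z,n=400):
    A=np.float32([[.443+.045,.275+.045],[.443+.045,.275-.045],[.443-.045,.275-.045],[.443-.045,.275+.045]])
    src=np.float32([proj(c,(x,y,z)) for x,y in A]); return cv2.warpPerspective(w,cv2.getPerspectiveTransform(src,np.float32([[0,0],[n,0],[n,n],[0,n]])),(n,n))
s=bot.read_camera("scene")[130:330,180:460]
cv2.imwrite("pics/w14.png",np.hstack([np.clip(rect(.085).astype(float)*1.5,0,255).astype(np.uint8),cv2.resize(s,(400,286))if 0 else cv2.resize(s,(400,400))])[:,:,::-1])
cs=bot.camera_info("scene")
for t in("cup_rim","hasp_bar","lid_edge","cup","gluepot","weight"): print(t,[(round(a,2),np.round(p)) for a,p in marks(t,"scene")][:1])
```

```text
t 49.65 pos [0.411  0.2748 0.2111] rot [-2.422e+00 -1.998e+00 -2.000e-03] q [ 5.380e-01 -6.800e-02  2.005e+00  2.000e-03  1.204e+00  7.280e-01] F [ 0.3 -0.7 -1.5] w 0.599 g 0.0
cup_rim [(0.95, array([229., 258.]))]
hasp_bar [(0.6, array([324., 194.]))]
lid_edge [(0.96, array([308., 192.]))]
cup [(0.62, array([231., 279.]))]
gluepot [(0.71, array([255., 365.]))]
weight [(0.59, array([179., 268.]))]
```

View pics/w14.png

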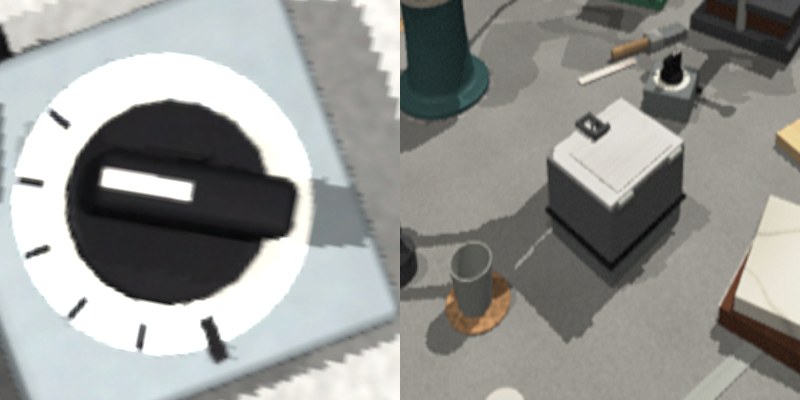

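The pointer at (100,178) now faces the fourth tick after off, at (30,182). The hasp is flat, the lid shut, and the cup stands upright on its mat. Handing in.

```bash
python3 -c "
from workcell import bot
print(bot.finish_job())"
```

```text
the job is handed in; nothing more can be done
None
```

Job handed in: all six feet and both clasps are in the tub, the lid is shut with the hasp flat, the selector is four clicks clockwise from off, and the empty cup is upright on its mat; no verdict was returned.

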